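# Lock the turntable drive and set up the gluing place

## Task

Get the decorating turntable ready for gluing. First lock its drive: take the two lock rods from their wooden stand and, in each slot of the blue drive box, feel along the hidden steel bar for its one hole and push one rod fully home; only when both are in, swing the magnifier by its knob until the lens is centred over the turntable. Also take the cap off every glue bottle that has one and stand each cap, open end down, in a compartment of its own in the cap rack; the bottles stay standing, and the other things on the bench are left alone.

Things in the scene. Friction and masses are not known exactly. Their poses are not given: they have to be found in the camera images.
- drivebox: fixed blue drive box, 200 mm (its x) x 126 mm (its y) x 80 mm high, with a motor on its +x end (66 mm across, reaching 140 mm from the origin, lower than the box's top). Origin at the centre of its underside, on the bench; z up. With a rod home its foot is 5 mm above the bench and its handle from 105 to 165 mm. Each slot takes either rod
- slots (a point): centre of the drive box's top, half-way between its two slots, which are centred at y = -34 and +34 mm and run along x, 90 x 16 mm, closed to the eye by bristle strips that do not resist a rod. Hidden 35 mm below lies the flat top of a rigid steel bar, filling the slot but for one hole 16 mm square, 40 mm deep, centred within 26 mm of the slot's middle along x, other every time
- mag_pivot (a point): on the axis of the magnifier's fixed upright post, at the arm's height (195 mm above the bench)
- lens (a point): centre of the magnifier lens (ring 121 mm across, 14 mm thick) on the arm, 200 mm from the post's axis, 195 mm above the bench
- mag_knob (a point): centre of the grippable part of the magnifier's knob: an upright black round peg, 20 mm in diameter, on the outer end of the arm, 272 mm from the post's axis, in line with the lens; it stands from 201 to 260 mm above the bench and this point lies at 235 mm. The arm turns about the upright post; friction holds it wherever it is let go, and about 1 N sideways at the knob moves it
- turntable_mid (a point): centre of the fixed round aluminium turntable's top (110 mm across, 37 mm above the bench), with a small clay pot fixed on it up to 87 mm above the bench. It lies 200 mm from the magnifier's post, so that the lens passes over it
- rack: fixed plywood cap rack, an open tray 74 mm (x) x 284 mm (y), 19 mm high, with walls and floor about 4 mm thick and four compartments in a row along y, centred at y = -105, -35, +35 and +105 mm, each about 66 x 66 mm. Origin at the centre of its underside on the bench, z up
- rod0_grip (a point): lock rod 0, 160 mm long, 140 g: round steel shank 12 mm in diameter, 100 mm long, with a slightly chamfered flat foot, below a dark wooden handle 24 x 24 mm square, 60 mm long. This point is the centre of the handle, 130 mm above the foot; z points from foot to handle, x and y are square to the handle's flat sides
- rod0_tip (a point): centre of the foot (lower end) of lock rod 0; axes as for its handle. At the start the two rods stand upright and loose in 16 mm square holes, 60 mm deep and 70 mm apart, of a fixed wooden stand 50 mm wide, 120 mm long along the row of rods, 65 mm high; feet 5 mm, handles 105 to 165 mm above the bench; the handles' y runs along the row
- rod1_grip (a point): lock rod 1, 160 mm long, 140 g: round steel shank 12 mm in diameter, 100 mm long, with a slightly chamfered flat foot, below a dark wooden handle 24 x 24 mm square, 60 mm long. This point is the centre of the handle, 130 mm above the foot; z points from foot to handle, x and y are square to the handle's flat sides
- rod1_tip (a point): centre of the foot (lower end) of lock rod 1; axes as for its handle. At the start the two rods stand upright and loose in 16 mm square holes, 60 mm deep and 70 mm apart, of a fixed wooden stand 50 mm wide, 120 mm long along the row of rods, 65 mm high; feet 5 mm, handles 105 to 165 mm above the bench; the handles' y runs along the row
- cap0_mid (a point): loose grey cap, a hollow round cap 44 mm in diameter and 48 mm high, open below, 30 g. This point is its centre, half-way up; z points to its closed top. At the start it sits on glue bottle 0, rim 70 mm and centre 94 mm above the bench, with 4 mm of play around the neck: lift it straight up by 40 mm or more. In some runs it is absent (no pose)
- bottle0_mid (a point): glue bottle 0: loose white bottle with a weighted foot, 64 mm in diameter, body 70 mm high, with a neck 27 mm wide and a nozzle up to 105 mm above its foot; 300 g. This point is the centre of the body, 35 mm above its foot; z up along the bottle
- cap1_mid (a point): loose grey cap, a hollow round cap 44 mm in diameter and 48 mm high, open below, 30 g. This point is its centre, half-way up; z points to its closed top. At the start it sits on glue bottle 1, rim 70 mm and centre 94 mm above the bench, with 4 mm of play around the neck: lift it straight up by 40 mm or more. In some runs it is absent (no pose)
- bottle1_mid (a point): glue bottle 1: loose white bottle with a weighted foot, 64 mm in diameter, body 70 mm high, with a neck 27 mm wide and a nozzle up to 105 mm above its foot; 300 g. This point is the centre of the body, 35 mm above its foot; z up along the bottle
- cap2_mid (a point): loose grey cap, a hollow round cap 44 mm in diameter and 48 mm high, open below, 30 g. This point is its centre, half-way up; z points to its closed top. At the start it sits on glue bottle 2, rim 70 mm and centre 94 mm above the bench, with 4 mm of play around the neck: lift it straight up by 40 mm or more. In some runs it is absent (no pose)
- bottle2_mid (a point): glue bottle 2: loose white bottle with a weighted foot, 64 mm in diameter, body 70 mm high, with a neck 27 mm wide and a nozzle up to 105 mm above its foot; 300 g. This point is the centre of the body, 35 mm above its foot; z up along the bottle
- cap3_mid (a point): loose grey cap, a hollow round cap 44 mm in diameter and 48 mm high, open below, 30 g. This point is its centre, half-way up; z points to its closed top. At the start it sits on glue bottle 3, rim 70 mm and centre 94 mm above the bench, with 4 mm of play around the neck: lift it straight up by 40 mm or more. In some runs it is absent (no pose)
- bottle3_mid (a point): glue bottle 3: loose white bottle with a weighted foot, 64 mm in diameter, body 70 mm high, with a neck 27 mm wide and a nozzle up to 105 mm above its foot; 300 g. This point is the centre of the body, 35 mm above its foot; z up along the bottle
- pot: bystander, to be left alone: black plastic pot, 90 mm across, 90 mm high; origin at its underside
- scissors: bystander, to be left alone: scissors, 170 mm long, lying flat; origin at its underside
- offcut: bystander, to be left alone: plywood offcut 110 x 45 x 20 mm; origin at its underside
- taperoll: bystander, to be left alone: paper tape roll, 90 mm across, 20 mm high; origin at its underside
- paintjar: bystander, to be left alone: amber paint jar, 60 mm across, 80 mm high; origin at its underside
Not all that is in view belongs to the job. Leave any purple or white look-alike of the part that bears cap0_mid alone.

How it is judged:
On the way, in this order (a step that is already met when the one before it is completed fails the run):
1. both lock rods stand fully home in the hidden holes of the drive box (z of rod0_tip in the frame of drivebox between -0.005 and 0.018 m and x of rod0_tip in the frame of drivebox between -0.05 and 0.05 m and y of rod0_tip in the frame of drivebox between -0.046 and 0.046 m and angle between each of rod0_grip, rod1_grip's own z axis and vertical below 0.25 rad and z of rod1_tip in the frame of drivebox between -0.005 and 0.018 m and x of rod1_tip in the frame of drivebox between -0.05 and 0.05 m and y of rod1_tip in the frame of drivebox between -0.046 and 0.046 m), for 0.2 s.
2. then the magnifier lens is centred over the turntable (horizontal distance between lens and turntable_mid below 0.015 m), for 0.2 s.
At the end, for the whole second after the job is handed in: Both rods in the holes: foot under 18 mm above the bench, lean under 0.25 rad; lens within 15 mm horizontally of the turntable centre; every cap open end down on the rack floor (centre under 36 mm above its underside, lean under 0.15 rad); bottles upright on the bench (all of step 1 and horizontal distance between lens and turntable_mid below 0.015 m and x of cap0_mid in the frame of rack between -0.034 and 0.034 m and y of cap0_mid in the frame of rack between -0.14 and 0.14 m and z of each of cap0_mid, cap1_mid, cap2_mid, cap3_mid in the frame of rack below 0.036 m and angle between each of cap0_mid, cap1_mid, cap2_mid, cap3_mid, bottle0_mid, bottle1_mid, bottle2_mid, bottle3_mid's own z axis and vertical below 0.15 rad and x of cap1_mid in the frame of rack between -0.034 and 0.034 m and y of cap1_mid in the frame of rack between -0.14 and 0.14 m and x of cap2_mid in the frame of rack between -0.034 and 0.034 m and y of cap2_mid in the frame of rack between -0.14 and 0.14 m and x of cap3_mid in the frame of rack between -0.034 and 0.034 m and y of cap3_mid in the frame of rack between -0.14 and 0.14 m and height (world z) of each of bottle0_mid, bottle1_mid, bottle2_mid, bottle3_mid below 0.045 m); the robot touches nothing.
It fails at once if a bystander (pot, scissors, offcut, tape roll or paint jar) is moved by more than 4 cm (distance of any of pot, scissors, offcut, taperoll, paintjar from where it was at the start of the episode above 0.04 m).
Of cap0, cap1, cap2, cap3 only 2 to 4 are there at a start; the rules pass over those that are not, and their reading is None.
At some moment in a run one of bottle0, bottle1, bottle2, bottle3 may be knocked a few centimetres aside while the robot is not near it.
It also fails if it takes over 208 s, if anything falls off the work surface, if the arm or the gripper's body presses on something with over 40 N, if the wrist force passes 120 N, or if a joint passes its speed limit or range.

## Robot

A 6-joint arm with a two-finger parallel gripper is mounted at the origin on the work surface. World frame = base frame: x ahead of the robot, y to its left, z up, the work surface at z = 0. Lengths are in m, angles in rad, forces in N, time in s.
With the tool pointing down it reaches from about 0.35 to 0.85 m from the base axis. Payload 8.1 kg.
Tool frame: the origin (TCP) lies midway between the tips of the shut fingers; the grasp point (between the pads) lies 19 mm behind it; z points along the fingers, y is the line along which they close (so a half turn about z gives the same grasp; the last joint's range is limited). The gripper opens to 85 mm and grips with 20 to 120 N. Pads are 22 mm wide; open, the fingers measure 114 mm over their backs; the gripper's body (76 mm by 85 mm) begins 54 mm behind the grasp point. The pads swing forward as they close: fully open they stand 13 mm farther back than shut.
Start: joints at [-1.324, 0.13, 1.488, -0, 1.523, -0.085], TCP at [0.195, -0.567, 0.231] pointing down, gripper open.
Joint ranges: [-2.96, 2.96], [-0.89, 2.26], [0.02, 2.5], [-1.34, 4.48], [0, 2.73], [-2.66, 2.66]. Speed limits (rad/s): [2.39, 2.39, 2.79, 3.14, 3.14, 3.14].

## Interface

Orientations are given as a unit quaternion [x, y, z, w].
In Python, from plant import r gives the robot as it stands. The module is installed in compiled form; this text tells all that it offers.
- The arm moves only by the shell command python3 -m inch 'ROWS'. ROWS is text: rows parted by semicolons, each of 7 numbers parted by spaces: the shift along the tool's x, y, z each as a share of 0.1 m, from -1 to 1, then the turn, a rotation vector about the tool's x, y, z each as a share of 90 degrees, from -1 to 1, then the closure, from -1 (fully open) to 1 (shut). A call has 1 to 5 rows; each row is the pose to reach, as a shift and turn from the pose commanded when the call began, along the tool's axes at that moment; what a row does not reach only later rows make up. A row lasts 1/12 s, in which the tool goes at most 41.7 mm and 7.16 degrees, less where a joint would pass 70% of its speed; a pose out of reach is approached as far as the arm can. A call with a number of a shift or a turn outside -1 to 1 is refused whole. A call with a gripper value outside its range is refused whole. The fingers move at their own pace and stop on an object; the grip force is fixed at half the most. Time passes only in rows, so rows that repeat a pose let the fingers close. It gives the time, the measured TCP pose, the force, the opening and the grip force at its end, in the units of the state.
- r.observe(): the state, without advancing time (a new reading comes with each control period).
- r.snapshot(name): name is "scene" or "top" or "wrist"; returns the picture (384x512x3 uint8, red, green, blue); there is no depth.
- r.camera_info(name): a dict with "vfov" (degrees; the focal length in pixels is half the picture's height over the tangent of half this angle, whatever the lens; pixels are square), "cx", "cy" (the principal point, pixels), "extrinsics" (4x4, takes a point from camera to world coordinates). Camera axes: x right, y up, looking along -z (the intrinsics and any distortion apply to the point x, -y, -z); pixel columns grow to the right and rows downward; lengths in m; the calibration is good to about 2 mm. A picture is of the moment at which its call begins: read the wrist's pose just before it. camera_info takes no time and is no camera call; for the wrist camera it gives the pose at the moment of the call.
- r.hand_in(): hands the job in; it is judged then, once.
Trained networks look in the newest picture that a camera, given by its name, has taken for a name from the list of things; names that differ only in an ending like _2 or _b are one class to them, and where a whole thing is asked for, a point or a joint stands for the part that bears it (a point fixed in the world has none). Each returns a list of dicts, best first, with "confidence" (0 to 1); they miss things now and then, are a little off and sometimes report something else, mostly with a low value. They report only what shows in the picture. A call takes as long as a camera call. They do not tell look-alikes from the thing itself.
- r.boxes_of(camera, name): "position" ([x, y, z] in m, in world coordinates, good to about 4 mm: the middle of the surface that is visible of it).
- r.outline_of(camera, name): "mask" (384x512 bool, what is visible of it).
- r.mark_of(camera, name): "position" ([x, y, z] in m, in world coordinates, good to about 4 mm: a listed point, or the origin of a listed thing).
The state is a dict: "time": time; "q": joint angles; "dq": joint speeds; "tau": joint torques, N m; "tool_pos": TCP position; "orientation": TCP orientation; "ft_force": force on the tool from outside, world axes, zero at the start; "ft_torque": the same for the moment, N m; "opening": finger opening in m; "finger_force": force on a finger pad.
Only numpy, scipy, OpenCV 4.12 (cv2) and the standard library are available. Lean on these libraries where they do the work, as an engineer would, in place of code of your own. Each camera call takes 0.05 s, during which the arm holds its last target. There are 200 camera calls.

## Working session

There is one attempt and no reset: what is moved stays moved. The work goes in short steps, Python scripts to look and compute and a shell command to move; the robot and the scene stay as the last step left them, time stands still between calls to the robot, and variables do not carry over. Pictures are saved under pics/ and viewed, at most 14 in all, crops included, and the job is handed in when it is done.

```bash
mkdir -p pics
cat > h.py <<'E'
from plant import r
import numpy as np, cv2
from scipy.spatial.transform import Rotation as R
def save(cam,name):
    im=r.snapshot(cam); cv2.imwrite(f'pics/{name}.png',im[:,:,::-1]); return im
def st():
    o=r.observe(); M=R.from_quat(o['orientation'])
    print('t',round(o['time'],2),'p',np.round(o['tool_pos'],4),'x',np.round(M.as_matrix()[:,0],3),'z',np.round(M.as_matrix()[:,2],3),'F',np.round(o['ft_force'],1),'op',round(o['opening'],4),'q',np.round(o['q'],2))
    return o,M
def to(p,yaw=None):
    """rows shares to put TCP at p with tool down, tool y along heading yaw"""
    o,M=st(); d=M.inv().apply(np.array(p)-o['tool_pos'])/0.1
    t=np.zeros(3)
    if yaw is not None:
        best=None
        for k in (0,np.pi):
            y=np.array([np.cos(yaw+k),np.sin(yaw+k),0]); z=np.array([0,0,-1.]); x=np.cross(y,z)
            T=R.from_matrix(np.c_[x,y,z]); v=(M.inv()*T).as_rotvec()
            if best is None or np.linalg.norm(v)<np.linalg.norm(best): best=v
        t=best/(np.pi/2)
    print('shift',np.round(d,3),'turn',np.round(t,3))
E
python3 - <<'E'
from h import *
st()
for c in ('scene','top'):
    save(c,c+'0')
    for n in ['drivebox','slots','mag_pivot','lens','mag_knob','turntable_mid','rack','rod0_grip','rod0_tip','cap0_mid','bottle0_mid','pot','scissors','offcut','taperoll','paintjar']:
        print(c,n,[(np.round(d['position'],3).tolist(),round(d['confidence'],2)) for d in r.mark_of(c,n)][:8])
o=r.observe(); print(o['time'])
E
```

```text
t 0.0 p [ 0.1953 -0.5667  0.2302] x [0.945 0.326 0.   ] z [-0.     0.002 -1.   ] F [-0.2 -1.2  0.2] op 0.0855 q [-1.32  0.13  1.49 -0.    1.52 -0.09]
scene drivebox [([0.606, -0.011, -0.002], 0.85)]
scene slots [([0.609, -0.009, 0.077], 0.91), ([0.769, 0.144, -0.0], 0.57), ([0.606, -0.011, 0.0], 0.27)]
scene mag_pivot [([0.737, 0.297, 0.194], 0.6)]
scene lens [([0.543, 0.359, 0.191], 0.64)]
scene mag_knob [([0.474, 0.377, 0.241], 0.63)]
scene turntable_mid [([0.625, -0.287, 0.094], 0.38)]
scene rack [([0.439, -0.261, 0.0], 0.93)]
scene rod0_grip [([0.43, 0.018, 0.135], 0.55)]
scene rod0_tip []
scene cap0_mid [([0.691, -0.456, 0.022], 0.9), ([0.622, -0.29, 0.095], 0.84), ([0.688, -0.381, 0.023], 0.68), ([0.543, 0.245, 0.039], 0.64)]
scene bottle0_mid [([0.62, -0.286, 0.035], 0.68)]
scene pot [([0.796, -0.121, -0.004], 0.91)]
scene scissors [([0.409, 0.355, 0.007], 0.51), ([0.796, -0.121, -0.003], 0.41)]
scene offcut [([0.324, 0.178, 0.002], 0.61)]
scene taperoll [([0.432, -0.513, -0.0], 0.96), ([0.475, 0.383, 0.241], 0.39)]
scene paintjar [([0.77, 0.141, -0.005], 0.95)]
top drivebox [
[... 478 characters left out ...]
ck [([0.433, -0.263, -0.004], 0.95), ([0.408, 0.354, 0.001], 0.3), ([0.577, -0.392, 0.095], 0.21)]
top rod0_grip []
top rod0_tip [([0.675, -0.171, 0.092], 0.65), ([0.425, 0.022, -0.001], 0.48)]
top cap0_mid [([0.684, -0.38, 0.025], 0.63), ([0.733, -0.295, 0.024], 0.6), ([0.692, -0.459, 0.021], 0.52), ([0.62, -0.286, 0.091], 0.51), ([0.407, 0.354, 0.002], 0.38)]
top bottle0_mid [([0.622, -0.289, 0.035], 0.49)]
top pot [([0.798, -0.125, -0.001], 0.92)]
top scissors [([0.407, 0.354, 0.002], 0.65)]
top offcut [([0.328, 0.172, -0.0], 0.57), ([0.409, 0.352, 0.003], 0.56)]
top taperoll [([0.429, -0.521, -0.002], 0.77), ([0.577, -0.389, 0.093], 0.58)]
top paintjar [([0.772, 0.146, 0.003], 0.81)]
1.7
```

View pics/scene0.png

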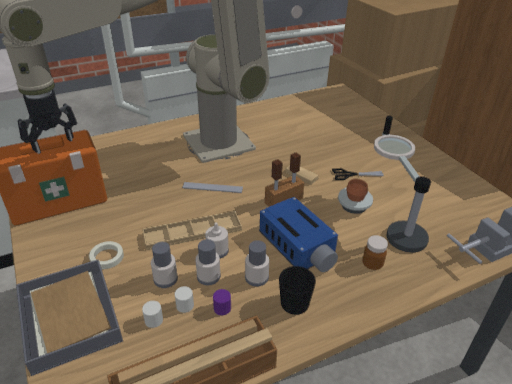

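View pics/top0.png

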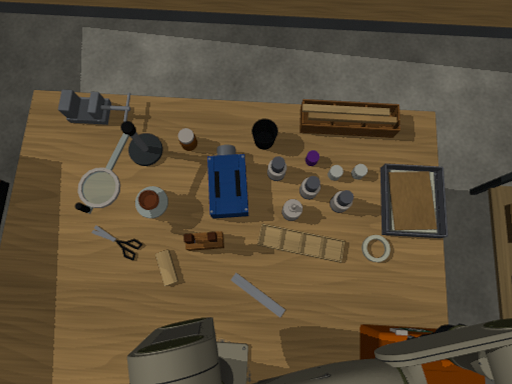

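The scene view shows three capped bottles at about (163,263), (207,260) and (257,262), and an uncapped one at (216,240). The rods stand at (277,170) and (295,163), and the blue box is at (298,230). The magnifier is swung away from the turntable at (357,195). White and purple caps lying on the bench are decoys.

```bash
cat >> h.py <<'E'
def cam(c):
    i=r.camera_info(c); E=np.array(i['extrinsics']); f=192/np.tan(np.radians(i['vfov'])/2); return i,E,f
def K_(i,f): return np.array([[f,0,i['cx']],[0,f,i['cy']],[0,0,1.]])
def dist(i):
    for k in i:
        if 'dist' in k and not isinstance(i[k],str): return np.array(i[k],float)
    return np.zeros(5)
def ray(c,uv,z,I=None):
    i,E,f=I or cam(c); p=cv2.undistortPoints(np.array(uv,float).reshape(-1,1,2),K_(i,f),dist(i)).reshape(-1,2)
    d=np.c_[p[:,0],-p[:,1],-np.ones(len(p))]@E[:3,:3].T; o=E[:3,3]
    return o+d*((z-o[2])/d[:,2])[:,None]
def proj(c,P,I=None):
    i,E,f=I or cam(c); q=(np.atleast_2d(P)-E[:3,3])@E[:3,:3]; q=q*[1,-1,-1]
    return cv2.projectPoints(q,np.zeros(3),np.zeros(3),K_(i,f),dist(i))[0].reshape(-1,2)
def rect(c,mask,z):
    n,l,s,_=cv2.connectedComponentsWithStats(mask.astype(np.uint8)); k=1+np.argmax(s[1:,4])
    v,u=np.nonzero(l==k); P=ray(c,np.c_[u,v],z)[:,:2]; 
    return cv2.minAreaRect((P*1000).astype(np.float32))
E
python3 - <<'E'
from h import *
im=r.snapshot('top'); i,E,f=cam('top'); print({k:v for k,v in i.items() if k!='extrinsics'},np.round(E,3).tolist()); i2=r.camera_info('wrist'); print({k:v for k,v in i2.items() if k!='extrinsics'})
print(proj('top',[[.609,-.01,.08],[.435,-.262,.02]]))
for n,z in (('drivebox',.08),('rack',.019)):
    for d in r.outline_of('top',n)[:1]: print(n,d['confidence'],rect('top',d['mask'],z))
hsv=cv2.cvtColor(im,cv2.COLOR_RGB2HSV)
b=((hsv[:,:,0]>100)&(hsv[:,:,0]<125)&(hsv[:,:,1]>140)); print('blue',rect('top',b,.08))
print('stand px'); print(im[228:254:3,184:226:4].sum(2))
for n in ('bottle0_mid','cap0_mid','rod0_grip'):
    for d in r.boxes_of('top',n)+[{'position':[9,9,9],'confidence':0}]+r.boxes_of('scene',n): print(n,np.round(d['position'],3),round(d['confidence'],2))
c=cv2.resize(im[210:270,165:245],None,fx=8,fy=8,interpolation=cv2.INTER_CUBIC); cv2.imwrite('pics/stand.png',c[:,:,::-1])
E
```

```text
{'vfov': 54.263672626036474, 'cx': 252.92481029938872, 'cy': 187.72756040444284} [[0.058, 0.97, -0.237, 0.305], [-0.998, 0.056, -0.013, -0.113], [0.0, 0.238, 0.971, 1.276], [0.0, 0.0, 0.0, 1.0]]
{'vfov': 71.90871006319729, 'cx': 253.36535888548775, 'cy': 192.00405611454713}
[[226.91414315 182.75993707]
 [299.61951956 241.95110316]]
drivebox 0.8 ((618.4376220703125, -8.779121398925781), (246.59951782226562, 131.4620361328125), 6.938458442687988)
rack 0.8 ((433.36968994140625, -264.0950927734375), (284.2629089355469, 77.74649810791016), 81.67552185058594)
blue ((601.9287109375, -12.122200012207031), (211.24423217773438, 122.57139587402344), 7.232275485992432)
stand px
[[186 181 221 257 266 276 287 287 288 286 281]
 [207 215 220 290 284 276 279 181 243 240 273]
 [116 105 117 202 199 203  90 101  88 194 224]
 [114 103  27 207 189 178  89  98  54 193 191]
 [136 106  41 141 143 143  89  42  35 134 198]
 [268  59 102 199 139 142 139 145 137 131 169]
 [293 193 191 187 185 125 136 132 145 123 164]
 [287 105 100  77  64 112 131 181 188 194 201]
 [286 311 298 287 234 196 186 185 182 183 188]]
bottle0_mid [ 0.6   -0.274  0.068] 0.53
bottle0_mid [9 9 9] 0
bottle0_mid [ 0.645 -0.295  0.048] 0.64
cap0_mid [ 0.682 -0.374  0.049] 0.64
cap0_mid [ 0.725 -0.289  0.049] 0.63
cap0_mid [ 0.685 -0.456  0.043] 0.54
cap0_mid [ 0.613 -0.283  0.111] 0.45
cap0_mid [9 9 9] 0
cap0_mid [ 0.7   -0.378  0.041] 0.79
cap0_mid [ 0.707 -0.457  0.042] 0.75
cap0_mid [ 0.745 -0.3    0.047] 0.72
cap0_mid [ 0.633 -0.293  0.112] 0.68
rod0_grip [0.422 0.025 0.163] 0.64
rod0_grip [9 9 9] 0
rod0_grip [0.435 0.012 0.137] 0.72
rod0_grip [ 0.592 -0.392  0.109] 0.69
```

View pics/stand.png

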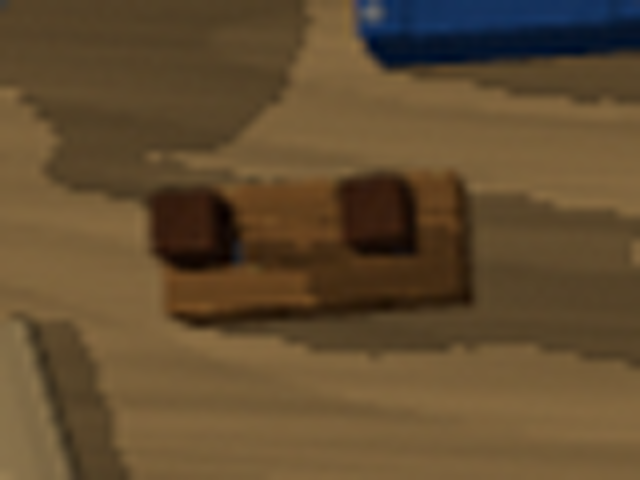

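Run:
```python
from h import *
P=ray('top',[[188.3,237.3],[211.8,235.8]],.165); d=P[0]-P[1]; print(np.round(P,4),np.linalg.norm(d),np.degrees(np.arctan2(d[1],d[0])))
m=P.mean(0); to([m[0]-0.03,m[1],.33],np.arctan2(d[1],d[0]))
```

```text
[[0.4146 0.0843 0.165 ]
 [0.423  0.0153 0.165 ]] 0.06953140899808351 96.97217927135472
t 2.15 p [ 0.1955 -0.5673  0.2313] x [0.945 0.326 0.   ] z [ 0.  0. -1.] F [-1.2 -0.6 -0.7] op 0.0856 q [-1.32  0.13  1.49  0.    1.52 -0.09]
shift [ 3.838 -5.204 -0.987] turn [-0.    -0.     0.134]
```

```bash
python3 -m inch '0 0 -1 0 0 0 -1;0 0 -1 0 0 0 -1;.3 -.4 -1 0 0 0 -1;.6 -.8 -1 0 0 0 -1;.6 -.8 -1 0 0 0 -1' >/dev/null
python3 -m inch '.65 -.88 0 0 0 0 -1;.65 -.88 0 0 0 0 -1;.65 -.88 0 0 0 0 -1' >/dev/null
python3 -m inch '.65 -.88 0 0 0 0 -1;.65 -.88 0 0 0 0 -1;.65 -.88 0 0 0 0 -1' >/dev/null
python3 -m inch '.65 -.88 0 0 0 0 -1;.65 -.88 0 0 0 0 -1;.65 -.88 0 0 0 0 -1' >/dev/null
python3 -m inch '.65 -.88 0 0 0 0 -1;.65 -.88 0 0 0 0 -1;.65 -.88 0 0 0 0 -1' >/dev/null
python3 -m inch '.64 -.88 0 0 0 .134 -1;.64 -.88 0 0 0 .134 -1;.64 -.88 0 0 0 .134 -1;.64 -.88 0 0 0 .134 -1;.64 -.88 0 0 0 .134 -1'
python3 - <<'E'
from h import *
st(); save('wrist','w1'); I=cam('wrist'); print(np.round(I[1],3))
print(proj('wrist',[[.4146,.0843,.165],[.423,.0153,.165]],I))
for n in ('rod0_grip','slots'):
  for d in r.mark_of('wrist',n): print(n,np.round(d['position'],3),round(d['confidence'],2))
E
```

```text
time: 3.98
tool_pos: [0.3891, 0.0518, 0.3312]
orientation: [0.998, 0.064, -0.0, -0.0]
ft_force: [-0.1, 1.0, -0.4]
opening: 0.0854
finger_force: 0.0
t 3.98 p [0.3891 0.0518 0.3312] x [ 0.992  0.127 -0.   ] z [-0.  0. -1.] F [-0.1  1.  -0.4] op 0.0854 q [ 0.   -0.46  1.84  0.    1.77  1.45]
[[ 0.125  0.943  0.309  0.469]
 [-0.992  0.119  0.04   0.06 ]
 [ 0.001 -0.312  0.95   0.474]
 [ 0.     0.     0.     1.   ]]
[[227.11813824 151.35470292]
 [286.60159511 151.62520411]]
rod0_grip [0.424 0.02  0.137] 0.71
```

View pics/w1.png

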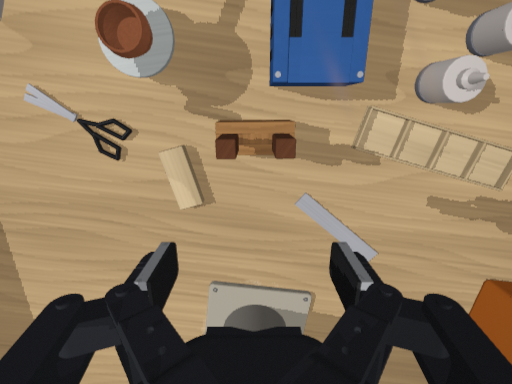

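The wrist view shows the two dark handles at about (227,147) and (285,147), close to the top-view prediction. I'll refine both the handles and the box from this picture.

Run:
```python
from h import *
im=cv2.imread('pics/w1.png')[:,:,::-1]; I=cam('wrist')
s=im.sum(2).astype(int); 
for u0,u1 in ((205,250),(262,305)):
    m=np.zeros(s.shape,bool); m[125:165,u0:u1]=(s[125:165,u0:u1]<170)
    v,u=np.nonzero(m); print(u.min(),u.max(),v.min(),v.max(),m.sum(),ray('wrist',[[(u.min()+u.max())/2,v.max()-10]],.165,I))
print(im[132:164:2,227].tolist()); print(im[132:164:2,285].sum(1).tolist())
print(np.round(proj('wrist',np.array([[.4146+dx,.0843+dy,.165] for dx in(-.012,.012) for dy in (-.012,.012)]+[[.4266,.0843,.105]]),I),1).tolist())
```

```text
216 238 134 156 165 [[0.42099167 0.08329868 0.165     ]]
272 293 134 156 156 [[0.42881861 0.01931839 0.165     ]]
[[162, 120, 73], [54, 34, 23], [53, 31, 22], [57, 33, 22], [92, 55, 37], [97, 59, 40], [95, 58, 38], [98, 60, 38], [100, 60, 41], [102, 63, 43], [100, 61, 41], [98, 59, 41], [96, 58, 39], [99, 65, 45], [176, 149, 110], [181, 153, 113]]
[322, 107, 107, 142, 191, 190, 194, 191, 191, 200, 207, 203, 195, 293, 446, 446]
[[234.8, 162.6], [214.6, 160.2], [236.9, 142.3], [216.2, 139.8], [230.8, 135.4]]
```

Run:
```python
from h import *
to([.425,.0175,.20],np.radians(97.1)); to([.425,.0175,.116])
```

```text
t 4.13 p [0.389  0.0487 0.3313] x [ 0.993  0.121 -0.   ] z [ 0. -0. -1.] F [ 0.4  0.5 -0.2] op 0.0851 q [-0.01 -0.47  1.84 -0.    1.77  1.44]
shift [0.319 0.353 1.313] turn [ 0.     0.    -0.002]
t 4.13 p [0.389  0.0487 0.3313] x [ 0.993  0.121 -0.   ] z [ 0. -0. -1.] F [ 0.4  0.5 -0.2] op 0.0851 q [-0.01 -0.47  1.84 -0.    1.77  1.44]
shift [0.319 0.352 2.153] turn [0. 0. 0.]
```

```bash
python3 -m inch '.32 .34 .5 0 0 0 -.4;.32 .34 .9 0 0 0 -.4;.32 .34 .9 0 0 0 -.4;.32 .34 .9 0 0 0 -.4' >/dev/null
python3 -m inch '0 0 .4 0 0 0 -.4;0 0 .8 0 0 0 -.4;0 0 1 0 0 0 -.4;0 0 1 0 0 0 -.4;0 0 1 0 0 0 -.4'
python3 -m inch '0 0 .25 0 0 0 -.4;0 0 .25 0 0 0 -.4;0 0 .25 0 0 0 1;0 0 .25 0 0 0 1;0 0 .25 0 0 0 1'
python3 -m inch '0 0 0 0 0 0 1;0 0 0 0 0 0 1;0 0 0 0 0 0 1'
```

```text
time: 4.88
tool_pos: [0.4249, 0.0188, 0.1424]
orientation: [0.998, 0.06, -0.0, -0.0]
ft_force: [-0.3, 0.5, 1.3]
opening: 0.0599
finger_force: 0.0
time: 5.3
tool_pos: [0.4264, 0.0194, 0.1186]
orientation: [0.998, 0.061, 0.002, 0.0]
ft_force: [-1.1, -0.7, 0.6]
opening: 0.0238
finger_force: 1.5
time: 5.55
tool_pos: [0.4266, 0.0194, 0.1187]
orientation: [0.998, 0.061, 0.002, 0.0]
ft_force: [-1.4, 0.8, 7.9]
opening: 0.0235
finger_force: 58.3
```

```bash
python3 -m inch '0 0 -.4 0 0 0 1;0 0 -.8 0 0 0 1;0 0 -1 0 0 0 1;0 0 -1 0 0 0 1' >/dev/null
python3 -m inch '0 .2 -.4 0 0 0 1;.2 .4 -.8 0 0 0 1;.4 .4 -.8 0 0 0 1;.4 .4 -.8 0 0 0 1;.4 .4 -.8 0 0 0 1' 
python3 -m inch '0 0 0 0 0 0 1;0 0 0 0 0 0 1;0 0 0 0 0 0 1;0 0 0 0 0 0 1' >/dev/null
python3 - <<'E'
from h import *
st(); I=cam('wrist'); save('wrist','w2'); st()
for d in r.mark_of('wrist','slots'): print(np.round(d['position'],4),d['confidence'])
for d in r.mark_of('wrist','drivebox'): print(np.round(d['position'],4),d['confidence'])
im=cv2.imread('pics/w2.png')[:,:,::-1]
g=proj('wrist',[[.606-.0041+a*.9925,-.011+.0337+a*.122,.08] for a in(-.045,.045)]+[[.606+.0041+a*.9925,-.011-.0337+a*.122,.08] for a in(-.045,.045)],I); print(g.round(1).tolist())
top=cv2.imread('pics/top0.png')
for nm,c,J,img in (('wrist','wrist',I,im),('top','top',cam('top'),top[:,:,::-1])):
    s=img.astype(int); h=cv2.cvtColor(img.astype(np.uint8),cv2.COLOR_RGB2HSV)
    B=((h[:,:,0]>100)&(h[:,:,0]<125)&(h[:,:,1]>140)).astype(np.uint8)
    Bc=cv2.morphologyEx(B,cv2.MORPH_CLOSE,np.ones((25,25))); dk=((s.sum(2)<130)&(Bc>0)).astype(np.uint8)
    n,l,S,ce=cv2.connectedComponentsWithStats(dk)
    for k in range(1,n):
        if S[k,4]>60:
            v,u=np.nonzero(l==k); P=ray(c,np.c_[u,v],.08,J)[:,:2]*1000; print(nm,S[k].tolist(),cv2.minAreaRect(P.astype(np.float32)))
E
```

```text
time: 6.3
tool_pos: [0.4701, -0.0155, 0.2963]
orientation: [0.998, 0.06, -0.0, -0.0]
ft_force: [-0.3, 0.0, -1.9]
opening: 0.0238
finger_force: 60.0
t 6.63 p [ 0.4689 -0.015   0.2958] x [ 0.993  0.121 -0.001] z [-0.001  0.    -1.   ] F [-0.8 -1.  -0.5] op 0.0234 q [-0.14 -0.25  1.73  0.    1.65  1.31]
t 6.68 p [ 0.469  -0.0151  0.2959] x [ 0.993  0.121 -0.001] z [-0.001  0.    -1.   ] F [ 0.9  0.4 -1.5] op 0.0235 q [-0.14 -0.25  1.73  0.    1.65  1.31]
[ 0.6084 -0.007   0.0857] 0.92
[ 0.3293  0.1753 -0.0034] 0.57
[ 0.4684 -0.0128  0.3127] 0.34
[ 0.4388 -0.2618 -0.002 ] 0.26
[ 6.085e-01 -1.040e-02 -6.000e-04] 0.62
[[236.7, 96.2], [235.2, 14.2], [290.0, 96.3], [293.4, 14.3]]
wrist [229, 12, 12, 43, 335] ((626.8516235351562, 27.092918395996094), (43.993953704833984, 13.258784294128418), 6.118985176086426)
wrist [285, 12, 13, 80, 463] ((614.2105712890625, -42.614501953125), (86.04035186767578, 13.515207290649414), 7.332581520080566)
top [253, 120, 23, 29, 521] ((787.96337890625, -123.55779266357422), (101.8073959350586, 75.3659896850586), 3.3146438598632812)
top [214, 171, 6, 27, 148] ((603.1808471679688, 23.933223724365234), (88.85928344726562, 16.557645797729492), 4.732591152191162)
top [234, 170, 7, 27, 136] ((610.5792846679688, -43.91947937011719), (89.70748138427734, 16.774150848388672), 7.058205604553223)
top [211, 212, 37, 6, 138] ((503.1360168457031, -24.91048812866211), (12.408592224121094, 116.63048553466797), 7.189325332641602)
top [117, 240, 20, 20, 117] ((380.3247985839844, 284.4149169921875), (75.20050811767578, 44.61075210571289), 35.209476470947266)
```

View pics/w2.png

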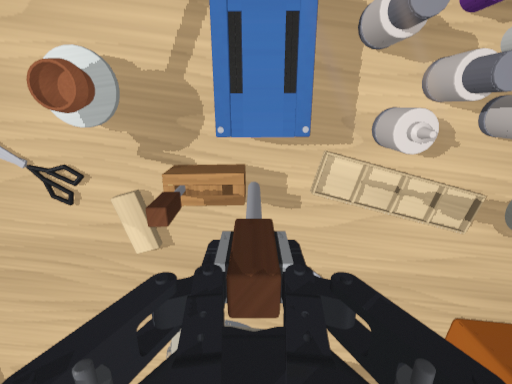

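The wrist view shows both slots clearly at (236,52) and (292,52). The rod hangs straight in the grip with its shank at (253,200). Next I go to the near end of the right slot.

Run:
```python
from h import *
to([.5812,-.0472,.205],np.radians(97.1))
```

```text
t 6.78 p [ 0.4693 -0.0152  0.2962] x [ 0.993  0.121 -0.   ] z [-0. -0. -1.] F [-0.1 -0.3 -1.8] op 0.0233 q [-0.14 -0.25  1.73 -0.    1.65  1.31]
shift [1.072 0.454 0.912] turn [ 0.     0.    -0.002]
```

```bash
python3 -m inch '.4 .25 0 0 0 0 1;.8 .45 .3 0 0 0 1;1 .45 .7 0 0 0 1;1 .45 .91 0 0 0 1;1 .45 .91 0 0 0 1' >/dev/null
python3 -m inch '.07 0 0 0 0 0 1;.07 0 .2 0 0 0 1;.07 0 .4 0 0 0 1;.07 0 .4 0 0 0 1;.07 0 .4 0 0 0 1'
python3 -m inch '0 0 .04 0 0 0 1;0 0 .04 0 0 0 1;0 0 .04 0 0 0 1'
python3 - <<'E'
from h import *
to([.5812,-.0472,.16],np.radians(97.1))
E
```

```text
time: 7.62
tool_pos: [0.5814, -0.0468, 0.1671]
orientation: [0.998, 0.061, 0.0, 0.0]
ft_force: [0.3, -0.1, -1.3]
opening: 0.0234
finger_force: 60.0
time: 7.87
tool_pos: [0.582, -0.0471, 0.1631]
orientation: [0.998, 0.061, 0.001, 0.0]
ft_force: [0.6, 0.5, -1.6]
opening: 0.0234
finger_force: 60.0
t 7.87 p [ 0.582  -0.0471  0.1631] x [0.993 0.121 0.002] z [ 0.002 -0.    -1.   ] F [ 0.6  0.5 -1.6] op 0.0234 q [-0.17  0.13  1.62  0.    1.39  1.28]
shift [-0.008 -0.     0.031] turn [ 0.    -0.001 -0.002]
```

Now down to contact with the bar.

```bash
for k in 1; do python3 -m inch '0 0 .03 0 0 0 1;0 0 .03 0 0 0 1;0 0 .03 0 0 0 1'; python3 -m inch '0 0 .02 0 0 0 1;0 0 .02 0 0 0 1;0 0 .02 0 0 0 1'; python3 -m inch '0 0 .02 0 0 0 1;0 0 .02 0 0 0 1;0 0 .02 0 0 0 1'; done | grep -E 'pos|ft'
```

```text
tool_pos: [0.5816, -0.0471, 0.1589]
ft_force: [0.8, 0.1, 0.7]
tool_pos: [0.5822, -0.0471, 0.1587]
ft_force: [-2.6, 1.1, 11.9]
tool_pos: [0.5831, -0.0472, 0.1585]
ft_force: [-5.6, 0.9, 20.4]
```

```bash
cat > g.sh <<'E'
# print pose and force of a move's report; fail (stops an && chain) once the rod has dropped below $1
g(){ awk -v lim=$1 '/tool_pos/{gsub(/[\[\],]/," ");z=$4;printf "%s %s %s ",$2,$3,$4} /ft_force/{print} END{exit !(z>lim)}'; }
E
. ./g.sh
python3 -m inch '0 0 -.015 0 0 0 1' | g .1575 &&
python3 -m inch '.01 0 0 0 0 0 1;.02 0 0 0 0 0 1;.03 0 0 0 0 0 1' | g .1575 &&
python3 -m inch '.01 0 0 0 0 0 1;.02 0 0 0 0 0 1;.03 0 0 0 0 0 1' | g .1575 &&
python3 -m inch '.01 0 0 0 0 0 1;.02 0 0 0 0 0 1;.03 0 0 0 0 0 1' | g .1575 &&
python3 -m inch '.01 0 0 0 0 0 1;.02 0 0 0 0 0 1;.03 0 0 0 0 0 1' | g .1575
```

```text
0.5826 -0.0472 0.1587 ft_force: [0.0, 0.6, 4.5]
0.5851 -0.0469 0.1585 ft_force: [-5.6, 0.8, 14.1]
0.5881 -0.0465 0.1584 ft_force: [-4.1, -0.6, 13.6]
0.591 -0.0462 0.1582 ft_force: [-4.0, 0.2, 12.9]
0.5938 -0.0458 0.158 ft_force: [-3.9, -0.2, 11.9]
```

```bash
. ./g.sh
python3 -m inch '.01 0 0 0 0 0 1;.02 0 0 0 0 0 1;.03 0 0 0 0 0 1' | g .1572 &&
python3 -m inch '.01 0 0 0 0 0 1;.02 0 0 0 0 0 1;.03 0 0 0 0 0 1' | g .1572 &&
python3 -m inch '.01 0 0 0 0 0 1;.02 0 0 0 0 0 1;.03 0 0 0 0 0 1' | g .1572 &&
python3 -m inch '.01 0 0 0 0 0 1;.02 0 0 0 0 0 1;.03 0 0 0 0 0 1' | g .157 &&
python3 -m inch '.01 0 0 0 0 0 1;.02 0 0 0 0 0 1;.03 0 0 0 0 0 1' | g .157 &&
python3 -m inch '.01 0 0 0 0 0 1;.02 0 0 0 0 0 1;.03 0 0 0 0 0 1' | g .157
```

```text
0.5966 -0.0454 0.1577 ft_force: [-4.1, -0.4, 10.5]
0.5994 -0.045 0.1574 ft_force: [-3.2, -0.2, 9.2]
0.6022 -0.0447 0.1571 ft_force: [-3.5, -0.6, 7.7]
```

The height falls steadily while the sideways force stays constant, so I suspect the rod is tilting in the grip. I'll look.

Run:
```python
from h import *
st(); I=cam('wrist'); im=save('wrist','w3'); cv2.imwrite('pics/w3c.png',im[100:330,150:400,::-1])
```

```text
t 10.45 p [ 0.6022 -0.0447  0.1571] x [0.993 0.121 0.   ] z [ 0. -0. -1.] F [-3.5 -0.6  7.7] op 0.0235 q [-0.16  0.19  1.56 -0.    1.39  1.29]
```

View pics/w3c.png

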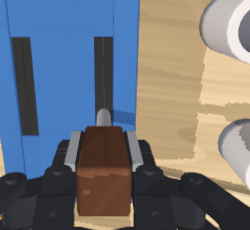

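```bash
. ./g.sh
python3 -m inch '-.015 0 0 0 0 0 1;-.03 0 0 0 0 0 1;-.045 0 0 0 0 0 1;-.06 0 0 0 0 0 1;-.07 0 0 0 0 0 1' | g 0
python3 -m inch '-.015 0 0 0 0 0 1;-.03 0 0 0 0 0 1;-.045 0 0 0 0 0 1;-.06 0 0 0 0 0 1;-.07 0 0 0 0 0 1' | g 0
python3 -m inch '-.015 0 0 0 0 0 1;-.03 0 0 0 0 0 1;-.045 0 0 0 0 0 1;-.06 0 0 0 0 0 1;-.07 0 0 0 0 0 1' | g 0
python3 -m inch '0 0 -1 0 0 0 1;0 0 -1 0 0 0 1;0 0 -1 0 0 0 1;0 0 -1 0 0 0 1;0 0 -1 0 0 0 1' | g 0
python3 - <<'E'
from h import *
st(); im=save('wrist','w4'); cv2.imwrite('pics/w4c.png',im[100:330,150:400,::-1])
E
```

```text
0.5962 -0.0455 0.1573 ft_force: [4.0, 0.8, 5.9]
0.5897 -0.0462 0.1574 ft_force: [4.7, 0.6, 4.1]
0.5832 -0.047 0.1578 ft_force: [5.2, -0.4, 7.5]
0.5814 -0.0471 0.2564 ft_force: [0.9, 0.1, -1.8]
t 12.17 p [ 0.5814 -0.0471  0.2564] x [0.993 0.121 0.001] z [ 0.001 -0.    -1.   ] F [ 0.9  0.1 -1.8] op 0.0232 q [-0.17  0.07  1.5  -0.    1.56  1.28]
```

View pics/w4c.png

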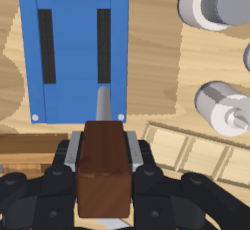

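The shank's end is now at crop row 86, against 83 before, so the rod is nearly upright again. From here I'll probe by hopping instead of dragging.

```bash
. ./g.sh
python3 - <<'E'
from h import *
o,M=st(); I=cam('wrist'); p=o['tool_pos']
for dx in (0,-.005,-.01): print(proj('wrist',[p+[dx+.006,0,-.1137]],I))
to([.5842,-.0469,.162],np.radians(97.1))
E
```

```text
t 12.22 p [ 0.5805 -0.0469  0.2544] x [ 0.993  0.121 -0.002] z [-0.002  0.    -1.   ] F [-0.4  0.3 -1.8] op 0.0233 q [-0.17  0.08  1.5  -0.    1.56  1.28]
[[254.06806907 183.30884834]]
[[253.46269497 188.01067169]]
[[252.86430096 192.65828205]]
t 12.22 p [ 0.5805 -0.0469  0.2544] x [ 0.993  0.121 -0.002] z [-0.002  0.    -1.   ] F [-0.4  0.3 -1.8] op 0.0233 q [-0.17  0.08  1.5  -0.    1.56  1.28]
shift [0.039 0.005 0.924] turn [-0.     0.001 -0.002]
```

```bash
. ./g.sh
python3 -m inch '.04 0 .4 0 0 0 1;.04 0 .8 0 0 0 1;.04 0 .92 0 0 0 1;.04 0 .96 0 0 0 1;.04 0 .96 0 0 0 1' | g .156 &&
python3 -m inch '0 0 -.04 0 0 0 1;.03 0 -.04 0 0 0 1;.03 0 0 0 0 0 1;.03 0 .01 0 0 0 1;.03 0 .01 0 0 0 1' | g .156 &&
python3 -m inch '0 0 -.04 0 0 0 1;.03 0 -.04 0 0 0 1;.03 0 0 0 0 0 1;.03 0 0 0 0 0 1;.03 0 0 0 0 0 1' | g .156 &&
python3 -m inch '0 0 -.04 0 0 0 1;.03 0 -.04 0 0 0 1;.03 0 0 0 0 0 1;.03 0 0 0 0 0 1;.03 0 0 0 0 0 1' | g .156 &&
python3 -m inch '0 0 -.04 0 0 0 1;.03 0 -.04 0 0 0 1;.03 0 0 0 0 0 1;.03 0 0 0 0 0 1;.03 0 0 0 0 0 1' | g .156 &&
python3 -m inch '0 0 -.04 0 0 0 1;.03 0 -.04 0 0 0 1;.03 0 0 0 0 0 1;.03 0 0 0 0 0 1;.03 0 0 0 0 0 1' | g .156
```

```text
0.5837 -0.0462 0.1573 ft_force: [-0.7, 0.5, -0.9]
0.5876 -0.0461 0.1579 ft_force: [0.0, 0.3, -0.9]
0.5909 -0.0457 0.1583 ft_force: [0.0, 0.8, -1.0]
0.5938 -0.0454 0.1582 ft_force: [0.3, 0.2, -1.6]
0.5968 -0.045 0.1583 ft_force: [1.0, 0.1, -1.4]
0.5998 -0.0447 0.1582 ft_force: [-0.6, -0.2, -1.5]
```

```bash
. ./g.sh
python3 -m inch '-.08 0 -.03 0 0 0 1;-.16 0 -.03 0 0 0 1;-.16 0 0 0 0 0 1;-.16 0 .02 0 0 0 1;-.16 0 .025 0 0 0 1' | g .1535 &&
python3 -m inch '0 0 -.05 0 0 0 1;.03 0 -.05 0 0 0 1;.03 0 0 0 0 0 1;.03 0 0 0 0 0 1;.03 0 0 0 0 0 1' | g .154 &&
python3 -m inch '0 0 -.05 0 0 0 1;.03 0 -.05 0 0 0 1;.03 0 0 0 0 0 1;.03 0 0 0 0 0 1;.03 0 0 0 0 0 1' | g .154 &&
python3 -m inch '0 0 -.05 0 0 0 1;.03 0 -.05 0 0 0 1;.03 0 0 0 0 0 1;.03 0 0 0 0 0 1;.03 0 0 0 0 0 1' | g .154
```

```text
0.5842 -0.0468 0.1569 ft_force: [-2.4, 0.3, 6.2]
0.5883 -0.0464 0.1569 ft_force: [2.0, -0.8, 3.7]
0.591 -0.046 0.1569 ft_force: [0.0, 0.5, 5.0]
0.594 -0.0456 0.1569 ft_force: [0.7, 0.7, 5.9]
```

```bash
. ./g.sh
python3 -m inch '0 0 -.05 0 0 0 1;.03 0 -.05 0 0 0 1;.03 0 0 0 0 0 1;.03 0 .015 0 0 0 1;.03 0 .015 0 0 0 1' | g .1558 &&
python3 -m inch '0 0 -.05 0 0 0 1;.03 0 -.05 0 0 0 1;.03 0 0 0 0 0 1;.03 0 0 0 0 0 1;.03 0 0 0 0 0 1' | g .1558 &&
python3 -m inch '0 0 -.05 0 0 0 1;.03 0 -.05 0 0 0 1;.03 0 0 0 0 0 1;.03 0 0 0 0 0 1;.03 0 0 0 0 0 1' | g .1558 &&
python3 -m inch '0 0 -.05 0 0 0 1;.03 0 -.05 0 0 0 1;.03 0 0 0 0 0 1;.03 0 0 0 0 0 1;.03 0 0 0 0 0 1' | g .1558 &&
python3 -m inch '0 0 -.05 0 0 0 1;.03 0 -.05 0 0 0 1;.03 0 0 0 0 0 1;.03 0 0 0 0 0 1;.03 0 0 0 0 0 1' | g .1558 &&
python3 -m inch '0 0 -.05 0 0 0 1;.03 0 -.05 0 0 0 1;.03 0 0 0 0 0 1;.03 0 0 0 0 0 1;.03 0 0 0 0 0 1' | g .1558 &&
python3 -m inch '0 0 -.05 0 0 0 1;.03 0 -.05 0 0 0 1;.03 0 0 0 0 0 1;.03 0 0 0 0 0 1;.03 0 0 0 0 0 1' | g .1558 &&
python3 -m inch '0 0 -.05 0 0 0 1;.03 0 -.05 0 0 0 1;.03 0 0 0 0 0 1;.03 0 0 0 0 0 1;.03 0 0 0 0 0 1' | g .1558
```

```text
0.5973 -0.0453 0.1568 ft_force: [-2.8, 0.6, 12.5]
0.6007 -0.045 0.1568 ft_force: [-0.9, 0.9, 13.6]
0.6036 -0.0442 0.1566 ft_force: [-1.1, 2.6, 14.4]
0.6065 -0.0441 0.1565 ft_force: [-1.1, 0.2, 13.5]
0.6095 -0.0438 0.1564 ft_force: [-0.8, 1.0, 12.9]
0.6123 -0.0436 0.1563 ft_force: [-2.1, 0.3, 12.0]
0.6154 -0.043 0.1562 ft_force: [-0.1, 0.9, 11.0]
0.6183 -0.0428 0.1562 ft_force: [-0.7, 0.7, 11.4]
```

```bash
. ./g.sh
python3 -m inch '0 0 -.05 0 0 0 1;.03 0 -.05 0 0 0 1;.03 0 0 0 0 0 1;.03 0 .005 0 0 0 1;.03 0 .005 0 0 0 1' | g .1552 &&
python3 -m inch '0 0 -.05 0 0 0 1;.03 0 -.05 0 0 0 1;.03 0 0 0 0 0 1;.03 0 0 0 0 0 1;.03 0 0 0 0 0 1' | g .1552 &&
python3 -m inch '0 0 -.05 0 0 0 1;.03 0 -.05 0 0 0 1;.03 0 0 0 0 0 1;.03 0 0 0 0 0 1;.03 0 0 0 0 0 1' | g .1552 &&
python3 -m inch '0 0 -.05 0 0 0 1;.03 0 -.05 0 0 0 1;.03 0 0 0 0 0 1;.03 0 0 0 0 0 1;.03 0 0 0 0 0 1' | g .155 &&
python3 -m inch '0 0 -.05 0 0 0 1;.03 0 -.05 0 0 0 1;.03 0 0 0 0 0 1;.03 0 0 0 0 0 1;.03 0 0 0 0 0 1' | g .155 &&
python3 -m inch '0 0 -.05 0 0 0 1;.03 0 -.05 0 0 0 1;.03 0 0 0 0 0 1;.03 0 0 0 0 0 1;.03 0 0 0 0 0 1' | g .155 &&
python3 -m inch '0 0 -.05 0 0 0 1;.03 0 -.05 0 0 0 1;.03 0 0 0 0 0 1;.03 0 0 0 0 0 1;.03 0 0 0 0 0 1' | g .155
```

```text
0.6212 -0.042 0.1561 ft_force: [-2.1, 1.0, 13.9]
0.6245 -0.042 0.156 ft_force: [-0.4, -0.5, 11.8]
0.6274 -0.0416 0.1559 ft_force: [-0.5, 1.1, 12.5]
0.6303 -0.0412 0.1558 ft_force: [-0.1, 1.3, 12.2]
0.6332 -0.0409 0.1557 ft_force: [-0.2, -0.1, 11.3]
0.6364 -0.0405 0.1556 ft_force: [1.5, 0.1, 9.3]
0.6388 -0.0401 0.1554 ft_force: [-0.6, -0.0, 9.0]
```

```bash
. ./g.sh
python3 -m inch '0 0 -.05 0 0 0 1;.03 0 -.05 0 0 0 1;.03 0 0 0 0 0 1;.03 0 .005 0 0 0 1;.03 0 .005 0 0 0 1' | g .1547 &&
python3 -m inch '0 0 -.05 0 0 0 1;.03 0 -.05 0 0 0 1;.03 0 0 0 0 0 1;.03 0 0 0 0 0 1;.03 0 0 0 0 0 1' | g .1547
python3 - <<'E'
from h import *
o,M=st(); I=cam('wrist'); im=save('wrist','w5'); cv2.imwrite('pics/w5c.png',cv2.resize(im[90:290,150:400,::-1],None,fx=2,fy=2))
p=o['tool_pos']
for dx in (0,-.005,-.01): print(proj('wrist',[p+[dx+.006,0,-.112]],I))
E
```

```text
0.6416 -0.0398 0.1543 ft_force: [-0.1, 0.7, 7.6]
t 23.05 p [ 0.6416 -0.0398  0.1543] x [0.993 0.121 0.002] z [ 0.002 -0.    -1.   ] F [-0.1  0.7  7.6] op 0.0233 q [-0.14  0.29  1.45  0.    1.4   1.31]
[[253.96706434 184.19292687]]
[[253.35856965 188.92074504]]
[[252.75704473 193.59441023]]
```

View pics/w5c.png

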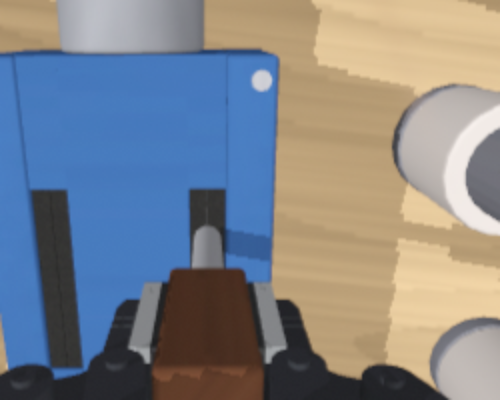

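```bash
. ./g.sh
python3 - <<'E'
from h import *
a,b=ray('wrist',[[254,185],[254,203.5]],.08); print(a,b,np.linalg.norm(a-b))
E
python3 -m inch '0 0 .03 0 0 0 1;0 0 .03 0 0 0 1;0 0 .03 0 0 0 1' | g 0
python3 -m inch '.01 0 0 0 0 0 1;.01 0 0 0 0 0 1;.01 0 0 0 0 0 1' | g 0
```

```text
[ 0.65788137 -0.03842228  0.08      ] [ 0.64114167 -0.04049135  0.08      ] 0.016867088935765988
0.6413 -0.0397 0.1501 ft_force: [3.5, 0.1, -1.0]
0.6416 -0.0397 0.1502 ft_force: [3.4, -1.1, -3.0]
```

It has dropped into the hole, so I push down in steps while watching the force.

```bash
. ./g.sh
python3 -m inch '0 0 .04 0 0 0 1;0 0 .08 0 0 0 1;0 0 .08 0 0 0 1' | g 0
python3 -m inch '0 0 .04 0 0 0 1;0 0 .08 0 0 0 1;0 0 .08 0 0 0 1' | g 0
```

```text
0.6415 -0.0395 0.1416 ft_force: [3.8, 0.1, -3.8]
0.6415 -0.0395 0.1337 ft_force: [3.7, 0.3, -3.5]
```

```bash
. ./g.sh
python3 -m inch '0 0 .04 0 0 0 1;0 0 .08 0 0 0 1;0 0 .08 0 0 0 1' | g 0
python3 -m inch '0 0 .04 0 0 0 1;0 0 .08 0 0 0 1;0 0 .08 0 0 0 1' | g 0
python3 -m inch '0 0 .02 0 0 0 1;0 0 .02 0 0 0 1;0 0 .02 0 0 0 1' | g 0
```

```text
0.6415 -0.0396 0.1257 ft_force: [5.1, -0.3, -3.0]
0.6415 -0.0396 0.1177 ft_force: [4.5, 1.1, -4.5]
0.6416 -0.0396 0.1165 ft_force: [3.2, 0.7, -3.3]
```

```bash
. ./g.sh
python3 -m inch '0 0 .02 0 0 0 1;0 0 .02 0 0 0 1;0 0 .02 0 0 0 1' | g 0
python3 -m inch '0 0 0 0 0 0 -.4;0 0 0 0 0 0 -.4;0 0 0 0 0 0 -.4;0 0 0 0 0 0 -.4' | g 0
python3 -m inch '0 0 -.4 0 0 0 -.4;0 0 -.8 0 0 0 -.4;0 0 -1 0 0 0 -.4;0 0 -1 0 0 0 -.4' | g 0
python3 - <<'E'
from h import *
to([.417,.0855,.215],np.radians(97.1))
E
```

```text
0.6421 -0.0397 0.1159 ft_force: [0.8, 1.4, 3.8]
0.6412 -0.0396 0.1142 ft_force: [-0.0, 0.0, -0.3]
0.6448 -0.0401 0.2223 ft_force: [-0.0, 0.0, 0.9]
t 25.77 p [ 0.6448 -0.0401  0.2223] x [0.993 0.121 0.01 ] z [ 0.01  -0.002 -1.   ] F [-0.   0.   0.9] op 0.0598 q [-0.14  0.25  1.37 -0.    1.51  1.31]
shift [-2.11  -1.523  0.048] turn [ 0.002 -0.006 -0.002]
```

```bash
. ./g.sh
python3 -m inch '-.35 -.2 -.2 0 0 0 -.4;-.7 -.5 -.2 0 0 0 -.4;-.7 -.5 -.2 0 0 0 -.4' | g 0
python3 -m inch '-.35 -.25 0 0 0 0 -.4;-.7 -.5 0 0 0 0 -.4;-.7 -.5 0 0 0 0 -.4' | g 0
python3 -m inch '-.35 -.25 0 0 0 0 -.4;-.68 -.52 0 0 0 0 -.4;-.68 -.52 0 0 0 0 -.4;-.68 -.52 0 0 0 0 -.4;-.68 -.52 0 0 0 0 -.4' | g 0
python3 - <<'E'
from h import *
save('wrist','w6')
to([.417,.0855,.116],np.radians(97.1))
for d in r.mark_of('wrist','rod0_grip'): print(np.round(d['position'],3),round(d['confidence'],2))
E
```

```text
0.5618 0.004 0.2331 ft_force: [-1.6, 0.1, 0.4]
0.4846 0.0453 0.2321 ft_force: [-0.0, -0.8, -0.8]
0.4173 0.086 0.235 ft_force: [-0.0, 0.2, -0.5]
t 26.73 p [0.4177 0.0858 0.2351] x [0.993 0.121 0.001] z [ 0.001 -0.    -1.   ] F [ 0.1 -0.   0.3] op 0.0599 q [ 0.08 -0.36  1.94 -0.    1.57  1.53]
shift [-0.008  0.002  1.191] turn [ 0.    -0.001 -0.002]
```

View pics/w6.png

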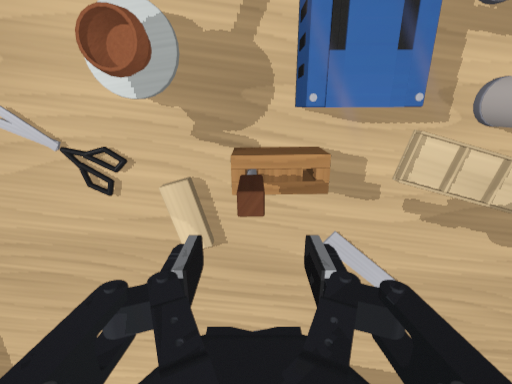

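The handle at (251,197) lies between the fingers, so I descend and grip.

```bash
. ./g.sh
python3 -m inch '0 0 .4 0 0 0 -.4;0 0 .8 0 0 0 -.4;0 0 1 0 0 0 -.4;0 0 1 0 0 0 -.4;0 0 1 0 0 0 -.4' | g 0
python3 -m inch '0 0 .18 0 0 0 -.4;0 0 .18 0 0 0 -.4;0 0 .18 0 0 0 1;0 0 .18 0 0 0 1;0 0 .18 0 0 0 1' | g 0
python3 -m inch '0 0 0 0 0 0 1;0 0 0 0 0 0 1;0 0 0 0 0 0 1'
python3 -m inch '0 0 -.4 0 0 0 1;0 0 -.8 0 0 0 1;0 0 -1 0 0 0 1;0 0 -1 0 0 0 1' | g 0
python3 - <<'E'
from h import *
to([.5745,.0206,.2165],np.radians(97.1))
E
```

```text
0.4166 0.0855 0.1341 ft_force: [1.2, -0.5, 1.2]
0.4181 0.0861 0.1186 ft_force: [-1.1, 0.8, 6.2]
time: 27.87
tool_pos: [0.4183, 0.0862, 0.1187]
orientation: [0.998, 0.061, 0.002, 0.0]
ft_force: [0.4, 0.7, 6.9]
opening: 0.0234
finger_force: 58.8
0.42 0.0864 0.2233 ft_force: [0.4, 0.1, 0.1]
t 28.2 p [0.42   0.0864 0.2233] x [0.993 0.121 0.01 ] z [ 0.01   0.001 -1.   ] F [0.4 0.1 0.1] op 0.0231 q [ 0.08 -0.36  1.95 -0.    1.54  1.53]
shift [1.454 0.84  0.083] turn [ 0.    -0.006 -0.002]
```

```bash
. ./g.sh
python3 -m inch '.4 .2 0 0 0 0 1;.7 .42 0 0 0 0 1;.73 .42 0 0 0 0 1' | g 0
python3 -m inch '.4 .2 0 0 0 0 1;.7 .42 0 0 0 0 1;.72 .42 0 0 0 0 1;.72 .42 0 0 0 0 1;.72 .42 0 0 0 0 1' | g 0
python3 - <<'E'
from h import *
to([.5748,.0206,.164],np.radians(97.1))
E
```

```text
0.4975 0.0505 0.2147 ft_force: [0.2, 0.8, -2.4]
0.5703 0.0203 0.2156 ft_force: [0.1, -0.4, -1.2]
t 28.87 p [0.5703 0.0203 0.2156] x [ 0.993  0.121 -0.002] z [-0.003  0.    -1.   ] F [ 0.1 -0.4 -1.2] op 0.023 q [-0.05  0.06  1.59  0.    1.49  1.4 ]
shift [0.046 0.002 0.516] turn [-0.     0.002 -0.002]
```

Now hop probing in slot +; the shell guard stops the chain when the height drops.

```bash
. ./g.sh
python3 -m inch '.04 0 .2 0 0 0 1;.04 0 .4 0 0 0 1;.04 0 .5 0 0 0 1;.04 0 .5 0 0 0 1;.04 0 .5 0 0 0 1' | g 0
python3 -m inch '0 0 .06 0 0 0 1;0 0 .06 0 0 0 1;0 0 .06 0 0 0 1' | g 0
python3 -m inch '0 0 .02 0 0 0 1;0 0 .02 0 0 0 1;0 0 .02 0 0 0 1' | g 0
```

```text
0.574 0.0212 0.1669 ft_force: [0.7, 0.5, -1.3]
0.5752 0.0208 0.1615 ft_force: [0.2, -0.0, -1.3]
0.5751 0.0207 0.1589 ft_force: [0.9, 0.3, -0.2]
```

```bash
. ./g.sh
python3 -m inch '0 0 -.04 0 0 0 1;.03 0 -.04 0 0 0 1;.03 0 0 0 0 0 1;.03 0 .02 0 0 0 1;.03 0 .02 0 0 0 1' | g .1578 &&
python3 -m inch '0 0 -.05 0 0 0 1;.03 0 -.05 0 0 0 1;.03 0 0 0 0 0 1;.03 0 0 0 0 0 1;.03 0 0 0 0 0 1' | g .1577 &&
python3 -m inch '0 0 -.05 0 0 0 1;.03 0 -.05 0 0 0 1;.03 0 0 0 0 0 1;.03 0 0 0 0 0 1;.03 0 0 0 0 0 1' | g .1577 &&
python3 -m inch '0 0 -.05 0 0 0 1;.03 0 -.05 0 0 0 1;.03 0 0 0 0 0 1;.03 0 0 0 0 0 1;.03 0 0 0 0 0 1' | g .1577 &&
python3 -m inch '0 0 -.05 0 0 0 1;.03 0 -.05 0 0 0 1;.03 0 0 0 0 0 1;.03 0 0 0 0 0 1;.03 0 0 0 0 0 1' | g .1577 &&
python3 -m inch '0 0 -.05 0 0 0 1;.03 0 -.05 0 0 0 1;.03 0 0 0 0 0 1;.03 0 0 0 0 0 1;.03 0 0 0 0 0 1' | g .1577 &&
python3 -m inch '0 0 -.05 0 0 0 1;.03 0 -.05 0 0 0 1;.03 0 0 0 0 0 1;.03 0 0 0 0 0 1;.03 0 0 0 0 0 1' | g .1576 &&
python3 -m inch '0 0 -.05 0 0 0 1;.03 0 -.05 0 0 0 1;.03 0 0 0 0 0 1;.03 0 0 0 0 0 1;.03 0 0 0 0 0 1' | g .1576
```

```text
0.5775 0.0211 0.1558 ft_force: [-0.5, -0.0, -2.3]
```

```bash
. ./g.sh
python3 -m inch '0 0 .03 0 0 0 1;0 0 .06 0 0 0 1;0 0 .06 0 0 0 1' | g 0
python3 -m inch '0 0 .03 0 0 0 1;0 0 .06 0 0 0 1;0 0 .06 0 0 0 1' | g 0
```

```text
0.5774 0.0211 0.1497 ft_force: [-0.4, 0.2, -1.4]
0.5775 0.0211 0.1439 ft_force: [-0.6, -0.3, -2.0]
```

```bash
. ./g.sh
python3 -m inch '0 0 .04 0 0 0 1;0 0 .08 0 0 0 1;0 0 .12 0 0 0 1;0 0 .15 0 0 0 1;0 0 .15 0 0 0 1' | g 0
python3 -m inch '0 0 .04 0 0 0 1;0 0 .08 0 0 0 1;0 0 .1 0 0 0 1;0 0 .1 0 0 0 1;0 0 .1 0 0 0 1' | g 0
python3 -m inch '0 0 .02 0 0 0 1;0 0 .02 0 0 0 1;0 0 .02 0 0 0 1' | g 0
```

```text
0.5776 0.0211 0.1287 ft_force: [0.9, 0.8, -1.1]
0.5779 0.0211 0.1197 ft_force: [0.0, -0.4, -1.6]
0.5784 0.0211 0.1189 ft_force: [-1.9, 0.2, 4.8]
```

```bash
. ./g.sh
python3 -m inch '0 0 -.02 0 0 0 -.4;0 0 -.02 0 0 0 -.4;0 0 -.02 0 0 0 -.4;0 0 -.02 0 0 0 -.4' | g 0
python3 -m inch '0 0 -.4 0 0 0 -.4;0 0 -.8 0 0 0 -.4;0 0 -1 0 0 0 -.4;0 0 -1 0 0 0 -.4' | g 0
python3 -m inch '0 0 -.4 0 0 0 -.4;0 0 -.8 0 0 0 -1;0 0 -1 0 0 0 -1;0 0 -1 0 0 0 -1;0 0 -1 0 0 0 -1' | g 0
python3 - <<'E'
from h import *
to([.475,.355,.316],np.radians(97.1))
save('scene','s2'); save('top','t2')
for c in ('scene','top'):
  for n in ('rod0_tip','rod0_grip','mag_pivot','lens','mag_knob','turntable_mid'):
    print(c,n,[(np.round(d['position'],3).tolist(),round(d['confidence'],2)) for d in r.mark_of(c,n)])
im=cv2.imread('pics/s2.png'); cv2.imwrite('pics/s2c.png',cv2.resize(im[140:290,190:440],None,fx=3,fy=3))
E
```

```text
0.5779 0.0211 0.1197 ft_force: [-0.1, 1.0, 0.0]
0.5812 0.0209 0.2268 ft_force: [0.0, -1.3, 0.7]
0.5787 0.021 0.3212 ft_force: [-0.2, -0.3, -0.6]
t 32.87 p [0.5787 0.021  0.3212] x [0.993 0.121 0.003] z [ 0.003 -0.    -1.   ] F [-0.2 -0.3 -0.6] op 0.0855 q [-0.05  0.05  1.41  0.    1.68  1.4 ]
shift [-0.626 -3.441  0.049] turn [ 0.    -0.002 -0.002]
scene rod0_tip []
scene rod0_grip [([0.651, -0.041, 0.133], 0.65)]
scene mag_pivot [([0.734, 0.295, 0.195], 0.7), ([0.603, -0.011, -0.0], 0.23)]
scene lens [([0.543, 0.359, 0.195], 0.55)]
scene mag_knob [([0.474, 0.38, 0.24], 0.87), ([0.619, -0.286, 0.034], 0.65), ([0.605, -0.01, -0.001], 0.15)]
scene turntable_mid [([0.544, 0.245, 0.039], 0.62), ([0.768, 0.142, 0.002], 0.54)]
top rod0_tip [([0.608, -0.01, 0.082], 0.64)]
top rod0_grip [([0.646, -0.033, 0.134], 0.49)]
top mag_pivot [([0.736, 0.3, 0.194], 0.97)]
top lens [([0.547, 0.363, 0.195], 0.92)]
top mag_knob [([0.476, 0.377, 0.235], 0.94), ([0.539, 0.242, 0.038], 0.61), ([0.607, -0.01, 0.002], 0.18)]
top turntable_mid [([0.537, 0.243, 0.04], 0.89), ([0.608, -0.009, 0.081], 0.57)]
```

View pics/s2c.png

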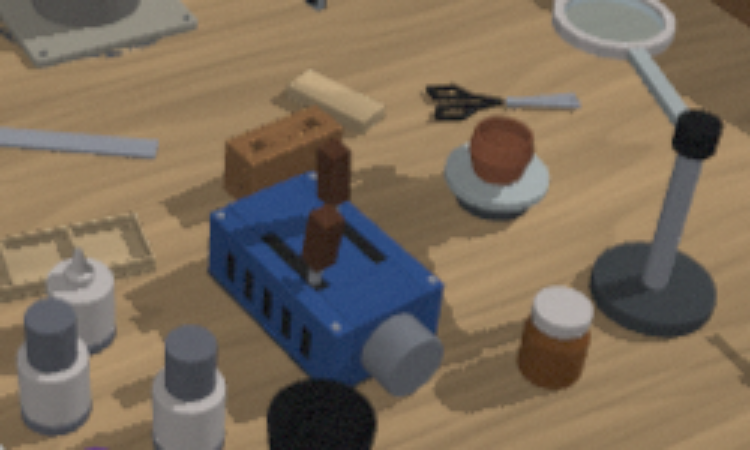

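The scene crop shows both handles standing equally low and upright in the slots, so both rods are home. Now the magnifier.

```bash
. ./g.sh
python3 -m inch '-.15 -.4 0 0 0 0 -1;-.15 -.8 0 0 0 0 -1;-.15 -.92 0 0 0 0 -1' | g 0
python3 -m inch '-.15 -.4 0 0 0 0 -1;-.15 -.8 0 0 0 0 -1;-.15 -.92 0 0 0 0 -1' | g 0
python3 -m inch '-.15 -.4 0 0 0 0 -1;-.15 -.8 0 0 0 0 -1;-.15 -.92 0 0 0 0 -1' | g 0
python3 -m inch '-.15 -.4 0 0 0 0 -1;-.15 -.8 0 0 0 0 -1;-.15 -.91 0 0 0 0 -1;-.15 -.91 0 0 0 0 -1;-.15 -.91 0 0 0 0 -1' | g 0
python3 - <<'E'
from h import *
to([.475,.378,.219],np.radians(97.1))
E
```

```text
0.5508 0.1145 0.3201 ft_force: [0.2, -0.0, -0.2]
0.5245 0.2046 0.3201 ft_force: [-0.7, 0.1, 0.1]
0.4984 0.2939 0.3199 ft_force: [0.9, 0.3, -0.8]
0.4742 0.3781 0.3194 ft_force: [0.4, -0.4, -1.2]
t 34.73 p [0.4742 0.3781 0.3194] x [ 0.992  0.123 -0.   ] z [-0.    -0.001 -1.   ] F [ 0.4 -0.4 -1.2] op 0.0856 q [ 0.59  0.13  1.33 -0.    1.68  2.04]
shift [8.000e-03 1.000e-03 1.004e+00] turn [ 0.001  0.    -0.001]
```

```bash
. ./g.sh
python3 -m inch '.01 0 .4 0 0 0 -1;.01 0 .8 0 0 0 -1;.01 0 1 0 0 0 -1;.01 0 1 0 0 0 -1;.01 0 1 0 0 0 -1' | g 0
python3 -m inch '0 0 0 0 0 0 1;0 0 0 0 0 0 1;0 0 0 0 0 0 1;0 0 0 0 0 0 1;0 0 0 0 0 0 1'
python3 -m inch '0 0 0 0 0 0 1;0 0 0 0 0 0 1'
python3 - <<'E'
from h import *
o,M=st(); p=o['tool_pos'].copy() if hasattr(o['tool_pos'],'copy') else np.array(o['tool_pos'])
piv=np.array([.735,.2975]); v=np.array(p[:2])-piv; a0=np.arctan2(v[1],v[0])%(2*np.pi); print(np.linalg.norm(v),np.degrees(a0))
a1=np.radians(195.34); rr=np.linalg.norm(v)
for k in np.linspace(0,1,9)[1:]:
    a=a0+k*(a1-a0); P=piv+rr*np.array([np.cos(a),np.sin(a)]); d=M.inv().apply([P[0]-p[0],P[1]-p[1],0])*10; print(P.round(4),d.round(3))
E
```

```text
0.475 0.3763 0.219 ft_force: [0.4, -0.5, 0.2]
time: 35.57
tool_pos: [0.4754, 0.3786, 0.221]
orientation: [0.998, 0.061, 0.001, -0.0]
ft_force: [0.0, 2.5, 2.4]
opening: 0.0256
finger_force: 2.4
time: 35.73
tool_pos: [0.4753, 0.3787, 0.221]
orientation: [0.998, 0.061, 0.001, -0.0]
ft_force: [-0.6, 0.4, 6.1]
opening: 0.0185
finger_force: 58.4
t 35.73 p [0.4753 0.3787 0.221 ] x [0.993 0.121 0.001] z [ 0.001  0.001 -1.   ] F [-0.6  0.4  6.1] op 0.0185 q [0.59 0.15 1.48 0.   1.5  2.04]
0.2721219237079606 162.64428079319322
[0.4701 0.36  ] [-0.074  0.18  -0.   ]
[0.4664 0.3409] [-0.134  0.364 -0.001]
[0.464  0.3217] [-0.181  0.552 -0.001]
[0.4629 0.3023] [-0.215  0.743 -0.001]
[0.4633 0.2829] [-0.235  0.936 -0.001]
[0.465  0.2636] [-2.41e-01  1.13e+00 -1.00e-03]
[0.4681 0.2444] [-0.234  1.324 -0.002]
[0.4726 0.2255] [-0.212  1.517 -0.002]
```

```bash
. ./g.sh
python3 -m inch '-.074 .18 0 0 0 0 1;-.134 .364 0 0 0 0 1;-.181 .552 0 0 0 0 1;-.215 .743 0 0 0 0 1' | g 0
python3 -m inch '-.02 .193 0 0 0 0 1;-.026 .387 0 0 0 0 1;-.019 .581 0 0 0 0 1;.003 .774 0 0 0 0 1;.003 .774 0 0 0 0 1' | g 0
python3 -m inch '0 0 0 0 0 0 1;0 0 0 0 0 0 1' | g 0
```

```text
0.4624 0.3022 0.2208 ft_force: [3.4, 3.4, 5.0]
0.4729 0.2228 0.2206 ft_force: [-3.4, -1.5, 6.4]
0.4723 0.2248 0.2206 ft_force: [-3.7, -0.8, 6.1]
```

```bash
. ./g.sh
python3 -m inch '0 0 0 0 0 0 -.3;0 0 0 0 0 0 -.3;0 0 0 0 0 0 -.3;0 0 0 0 0 0 -.3' | g 0
python3 -m inch '0 0 -.4 0 0 0 -.3;0 0 -.8 0 0 0 -.3;0 0 -1 0 0 0 -.3;0 0 -1 0 0 0 -.3' | g 0
python3 -m inch '0 .4 0 0 0 0 -.4;0 .8 0 0 0 0 -.4;0 1 0 0 0 0 -.4' | g 0
python3 - <<'E'
from h import *
save('scene','s3'); save('top','t3')
for c in ('scene','top'):
  for n in ('lens','mag_knob','turntable_mid','rack'):
    print(c,n,[(np.round(d['position'],3).tolist(),round(d['confidence'],2)) for d in r.mark_of(c,n)][:2])
  for n in ('cap0_mid','bottle0_mid'):
    for d in r.mark_of(c,n):
      if d['position'][1]<-.1: print(c,n,np.round(d['position'],3).tolist(),round(d['confidence'],2),proj(c,[d['position']]).round(0).tolist())
  for n in ('cap0_mid','bottle0_mid'):
    for d in r.outline_of(c,n):
      v,u=np.nonzero(d['mask']); print(c,'outline',n,round(d['confidence'],2),u.min(),u.max(),v.min(),v.max(),u.mean().round(1),v.mean().round(1))
im=cv2.imread('pics/t3.png'); a=cv2.resize(im[120:270,220:420],None,fx=4,fy=4); cv2.imwrite('pics/t3c.png',a)
E
```

```text
0.4721 0.2251 0.2194 ft_force: [0.1, -0.4, 0.4]
0.4744 0.226 0.3264 ft_force: [1.4, -0.5, 0.3]
0.4844 0.1232 0.3192 ft_force: [-0.1, 0.1, -0.4]
scene lens [([0.622, -0.283, 0.035], 0.58), ([0.541, 0.243, 0.192], 0.56)]
scene mag_knob [([0.471, 0.222, 0.239], 0.72)]
scene turntable_mid [([0.543, 0.244, 0.038], 0.67)]
scene rack [([0.436, -0.264, 0.001], 0.97), ([0.606, -0.01, 0.003], 0.7)]
scene cap0_mid [0.732, -0.296, 0.025] 0.89 [[221.0, 301.0]]
scene cap0_mid [0.695, -0.457, 0.02] 0.77 [[154.0, 315.0]]
scene cap0_mid [0.624, -0.29, 0.092] 0.75 [[206.0, 253.0]]
scene cap0_mid [0.687, -0.379, 0.024] 0.58 [[183.0, 300.0]]
scene bottle0_mid [0.622, -0.284, 0.035] 0.73 [[209.0, 267.0]]
scene outline cap0_mid 0.94 176 192 286 310 184.0 298.6
scene outline cap0_mid 0.84 143 162 300 326 152.5 313.4
scene outline cap0_mid 0.65 212 230 289 314 221.2 301.5
scene outline cap0_mid 0.57 198 216 239 264 206.9 250.9
scene outline cap0_mid 0.5 286 317 163 184 302.0 173.2
scene outline bottle0_mid 0.72 195 220 254 284 207.8 270.7
scene outline bottle0_mid 0.54 340 430 125 251 391.1 192.9
top lens [([0.542, 0.248, 0.193], 0.62)]
top mag_knob [([0.472, 0.221, 0.238], 0.54)]
top turntable_mid []
top rack []
top cap0_mid [0.683, -0.38, 0.023] 0.74 [[336.0, 172.0]]
top cap0_mid [0.69, -0.46, 0.023] 0.73 [[359.0, 172.0]]
top cap0_mid [0.732, -0.295, 0.024] 0.67 [[312.0, 158.0]]
top cap0_mid [0.617, -0.289, 0.089] 0.57 [[312.0, 184.0]]
top bottle0_mid [0.619, -0.291, 0.037] 0.68 [[310.0, 188.0]]
top outline cap0_mid 0.73 306 318 151 165 311.6 157.6
top outline cap0_mid 0.72 327 342 165 179 334.5 171.9
top outline cap0_mid 0.61 258 342 224 262 300.5 242.7
top outline cap0_mid 0.54 352 366 164 178 358.9 171.0
top outline cap0_mid 0.53 306 318 177 190 311.8 183.5
top outline bottle0_mid 0.58 299 317 180 198 306.0 191.6
top outline bottle0_mid 0.54 251 277 119 148 263.6 133.1
top outline bottle0_mid 0.4 279 293 149 164 286.0 156.4
```

View pics/t3c.png

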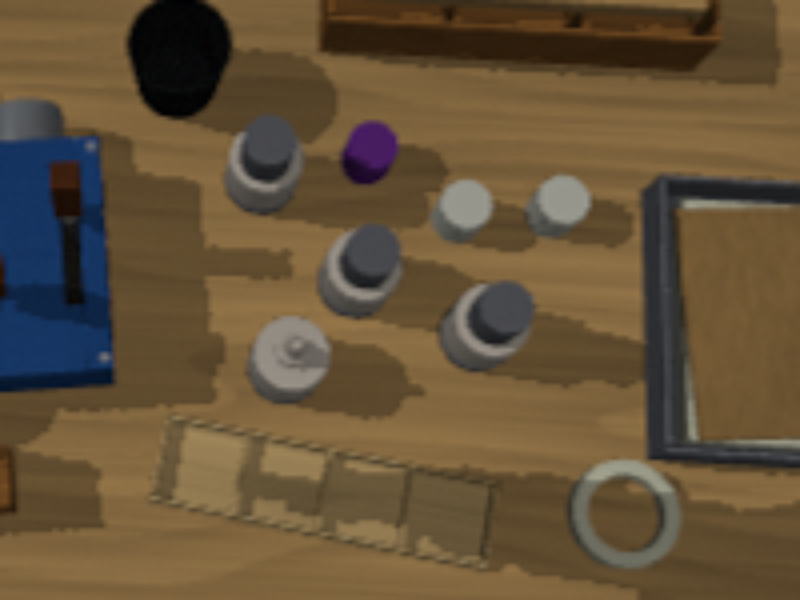

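The top crop shows capped bottles at crop (265,165), (360,270) and (487,325), and the uncapped one with its nozzle at (296,345). The rack is empty at (325,490). The lens sits over the turntable according to both cameras.

Run:
```python
from h import *
f=lambda a:[[220+(x-1.5)/4,120+(y-1.5)/4] for x,y in a]
print(ray('top',f([(276,140),(374,250),(507,305)]),.118).round(4)); print(ray('top',f([(296,345)]),.105).round(4))
# dark grey caps by colour on the bottles, scene view
im=cv2.imread('pics/s3.png').astype(int)
print(ray('scene',[[162,247],[206.5,243],[257,244]],.118).round(4))
h=cv2.cvtColor(cv2.imread('pics/t3.png'),cv2.COLOR_BGR2HSV)
# rack corners, top edges
print(ray('top',f([(172,416),(497,484),(487,567),(152,500)]),.019).round(4))
to([.576,-.39,.25],np.radians(67+90))
```

```text
[[ 0.7053 -0.2067  0.118 ]
 [ 0.6174 -0.2881  0.118 ]
 [ 0.5785 -0.3941  0.118 ]]
[[ 0.5392 -0.2297  0.105 ]]
[[ 0.5803 -0.3899  0.118 ]
 [ 0.6149 -0.2841  0.118 ]
 [ 0.6734 -0.1698  0.118 ]]
[[ 0.4894 -0.1357  0.019 ]
 [ 0.4481 -0.4096  0.019 ]
 [ 0.3794 -0.4014  0.019 ]
 [ 0.4181 -0.1227  0.019 ]]
t 38.47 p [0.4844 0.1259 0.3198] x [0.993 0.121 0.   ] z [ 0.  0. -1.] F [-0.4 -0.1  0.3] op 0.06 q [ 0.15 -0.16  1.62  0.    1.69  1.6 ]
shift [0.285 5.232 0.698] turn [ 0.    -0.    -0.667]
```

Bottle A was knocked aside: it is now at (.705,-.207), and I'll use that position. Start with C.

```bash
. ./g.sh
python3 -m inch '.05 .4 0 0 0 0 -.7;.05 .8 0 0 0 0 -.7;.05 1 0 0 0 0 -.7' | g 0
python3 -m inch '.05 .4 0 0 0 0 -.7;.05 .8 0 0 0 0 -.7;.05 1 0 0 0 0 -.7' | g 0
python3 -m inch '.05 .4 0 0 0 0 -.7;.05 .8 0 0 0 0 -.7;.05 1 0 0 0 0 -.7' | g 0
python3 -m inch '.05 .4 0 0 0 0 -.7;.05 .8 0 0 0 0 -.7;.05 1 0 0 0 0 -.7' | g 0
python3 -m inch '.09 .4 .2 0 0 -.07 -.7;.09 .8 .5 0 0 -.15 -.7;.09 1 .8 0 0 -.23 -.7;.09 1 .8 0 0 -.31 -.7;.09 1 .8 0 0 -.38 -.7' | g 0
python3 -m inch '0 0 0 0 0 -.08 -.7;0 0 0 0 0 -.16 -.7;0 0 0 0 0 -.24 -.7;0 0 0 0 0 -.32 -.7;0 0 0 0 0 -.4 -.7' | g 0
python3 - <<'E'
from h import *
to([.579,-.392,.16],np.radians(171.8))
E
```

```text
0.5017 0.0244 0.3197 ft_force: [0.4, 0.0, 0.0]
0.5186 -0.0753 0.3197 ft_force: [0.6, -0.2, -0.2]
0.5354 -0.1742 0.3194 ft_force: [0.2, 0.4, 0.3]
0.5523 -0.2729 0.3191 ft_force: [1.5, 0.6, -0.6]
0.5714 -0.3682 0.234 ft_force: [0.3, -0.2, 0.6]
0.5736 -0.3671 0.2395 ft_force: [-0.2, 1.0, -0.6]
t 40.3 p [ 0.5736 -0.3671  0.2395] x [0.22  0.976 0.   ] z [-0.  0. -1.] F [-0.2  1.  -0.6] op 0.073 q [-0.64  0.35  1.22  0.    1.57 -0.42]
shift [-0.231  0.107  0.795] turn [-0.   -0.   -0.05]
```

Now above C; a wrist look gives a finer position.

```bash
. ./g.sh
python3 -m inch '-.23 .1 0 0 0 -.05 -.7;-.23 .1 0 0 0 -.05 -.7;-.23 .1 0 0 0 -.05 -.7;-.23 .1 0 0 0 -.05 -.7' | g 0
python3 -m inch '0 0 0 0 0 0 -.7;0 0 0 0 0 0 -.7' | g 0
python3 - <<'E'
from h import *
im=save('wrist','w7'); to([.579,-.392,.088],np.radians(171.8)); I=cam('wrist')
print(proj('wrist',[[.579,-.392,.118],[.579,-.392,.07],[.618,-.287,.118],[.705,-.207,.118]],I).round(0).tolist())
for d in r.mark_of('wrist','cap0_mid'): print(np.round(d['position'],3),round(d['confidence'],2))
E
```

```text
0.5781 -0.3916 0.2395 ft_force: [0.3, 0.2, 1.1]
0.5783 -0.3912 0.24 ft_force: [-0.2, 0.4, 0.2]
t 40.85 p [ 0.5783 -0.3912  0.24  ] x [0.149 0.989 0.   ] z [ 0. -0. -1.] F [-0.4  0.6 -0.6] op 0.0729 q [-0.67  0.4   1.16  0.    1.58 -0.52]
shift [-0.007  0.007  1.52 ] turn [ 0.    -0.    -0.004]
[[253.0, 187.0], [253.0, 175.0], [278.0, 72.0], [374.0, -52.0]]
[ 0.622 -0.288  0.094] 0.89
[ 0.683 -0.375  0.023] 0.75
[ 0.696 -0.459  0.023] 0.69
[ 0.728 -0.298  0.022] 0.68
[ 0.577 -0.398  0.094] 0.18
```

View pics/w7.png

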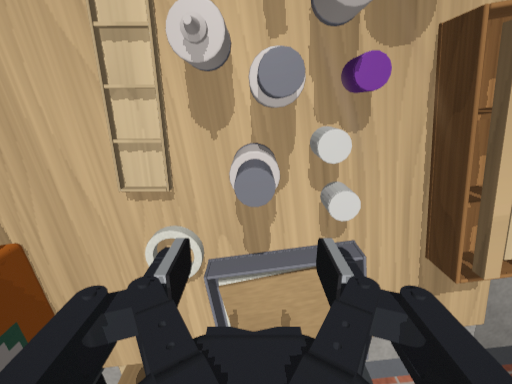

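Cap C shows at (255,186) and B at (281,72), matching the predictions. I descend, grip and lift.

```bash
. ./g.sh
python3 -m inch '0 .01 .4 0 0 0 -.7;0 .01 .7 0 0 0 -.7;0 .01 .9 0 0 0 -.7;0 .01 .9 0 0 0 -.7' | g 0
python3 -m inch '0 0 .3 0 0 0 -.7;0 0 .6 0 0 0 -.7;0 0 .62 0 0 0 -.7;0 0 .62 0 0 0 -.7' | g 0
python3 -m inch '0 0 0 0 0 0 1;0 0 0 0 0 0 1;0 0 0 0 0 0 1;0 0 0 0 0 0 1;0 0 0 0 0 0 1'
python3 -m inch '0 0 -.3 0 0 0 1;0 0 -.6 0 0 0 1;0 0 -.9 0 0 0 1;0 0 -.9 0 0 0 1;0 0 -.9 0 0 0 1'
python3 - <<'E'
from h import *
to([.4198,-.3689,.12],np.radians(171.8))
E
```

```text
0.5764 -0.3892 0.143 ft_force: [-0.1, 1.6, -0.9]
0.5782 -0.3908 0.0868 ft_force: [-0.8, 0.1, 0.5]
time: 41.98
tool_pos: [0.581, -0.3932, 0.0917]
orientation: [0.758, 0.652, 0.001, 0.003]
ft_force: [-0.4, -0.0, 6.7]
opening: 0.0418
finger_force: 61.2
time: 42.4
tool_pos: [0.5813, -0.3934, 0.1832]
orientation: [0.758, 0.653, 0.001, 0.004]
ft_force: [-0.1, -0.4, -1.2]
opening: 0.0418
finger_force: 60.8
t 42.4 p [ 0.5813 -0.3934  0.1832] x [ 0.148  0.989 -0.004] z [ 0.007 -0.005 -1.   ] F [-0.1 -0.4 -1.2] op 0.0418 q [-0.67  0.42  1.23  0.    1.48 -0.52]
shift [ 0.005 -1.637  0.621] turn [ 0.005  0.003 -0.004]
```

```bash
. ./g.sh
python3 -m inch '0 -.35 0 0 0 0 1;0 -.7 0 0 0 0 1;0 -.82 0 0 0 0 1' | g 0
python3 -m inch '0 -.35 .2 0 0 0 1;0 -.7 .4 0 0 0 1;0 -.82 .65 0 0 0 1;0 -.82 .65 0 0 0 1;0 -.82 .65 0 0 0 1' | g 0
python3 -m inch '0 0 .3 0 0 0 1;0 0 .5 0 0 0 1;0 0 .6 0 0 0 1;0 0 .6 0 0 0 1;0 0 .6 0 0 0 1' | g 0
python3 - <<'E'
from h import *
to([.4198,-.3689,.027],np.radians(171.8))
save('wrist','w8'); I=cam('wrist')
c=np.array([.435,-.265]); X=np.array([.9895,-.1444]); Y=np.array([.1444,.9895])
print(proj('wrist',[[*(c+a*X+b*Y),.019] for a in(-.035,.035) for b in (-.14,-.07,0)],I).round(0).tolist())
E
```

```text
0.494 -0.3782 0.1752 ft_force: [-0.3, 1.2, -1.0]
0.4158 -0.3664 0.1114 ft_force: [0.7, -0.1, 0.2]
0.4182 -0.3678 0.0538 ft_force: [0.6, -0.9, 0.5]
t 43.48 p [ 0.4182 -0.3678  0.0538] x [ 0.148  0.989 -0.   ] z [ 0.001 -0.    -1.   ] F [ 0.6 -0.9  0.5] op 0.0416 q [-0.81  0.17  1.78  0.    1.19 -0.67]
shift [-0.008  0.017  0.268] turn [ 0.     0.    -0.003]
[[209.0, 262.0], [203.0, 175.0], [196.0, 63.0], [299.0, 262.0], [304.0, 174.0], [311.0, 63.0]]
```

View pics/w8.png

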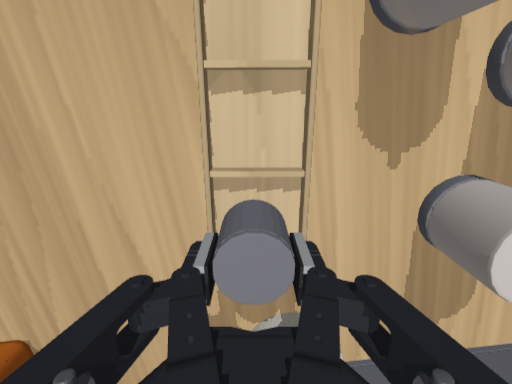

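The cap is centred over the compartment: the walls are at u 210 and 305, the partition at row 173. Lowering and releasing.

```bash
. ./g.sh
python3 -m inch '0 .02 .1 0 0 0 1;0 .02 .2 0 0 0 1;0 .02 .24 0 0 0 1;0 .02 .24 0 0 0 1' | g 0
python3 -m inch '0 0 .03 0 0 0 1;0 0 .03 0 0 0 1;0 0 .03 0 0 0 1' | g 0
```

```text
0.4182 -0.3668 0.0271 ft_force: [-0.7, -0.3, -0.3]
0.4191 -0.3679 0.026 ft_force: [-0.8, 0.8, -0.5]
```

```bash
. ./g.sh
python3 -m inch '0 0 .02 0 0 0 1;0 0 .02 0 0 0 1;0 0 .02 0 0 0 1' | g 0
python3 -m inch '0 0 .02 0 0 0 1;0 0 .02 0 0 0 1;0 0 .02 0 0 0 1' | g 0
```

```text
0.4194 -0.3682 0.0257 ft_force: [-5.3, 5.2, 15.8]
0.4196 -0.3683 0.0255 ft_force: [-12.4, 11.7, 34.1]
```

```bash
. ./g.sh
python3 -m inch '0 0 -.035 0 0 0 1;0 0 -.035 0 0 0 -.5;0 0 -.035 0 0 0 -.5;0 0 -.035 0 0 0 -.5;0 0 -.035 0 0 0 -.5' | g 0
python3 -m inch '0 0 -.3 0 0 0 -.7;0 0 -.6 0 0 0 -.7;0 0 -1 0 0 0 -.7;0 0 -1 0 0 0 -.7' | g 0
python3 -m inch '0 .1 -.3 0 0 0 -.7;0 .3 -.6 0 0 0 -.7;0 .6 -.6 0 0 0 -.7;0 1 -.6 0 0 0 -.7;0 1 -.6 0 0 0 -.7' | g 0
python3 - <<'E'
from h import *
save('scene','s4')
for c in ('scene','wrist'):
  if c=='wrist': save(c,'w9')
  for d in r.mark_of(c,'cap0_mid'): print(c,np.round(d['position'],3),round(d['confidence'],2))
to([.619,-.287,.16],np.radians(171.8))
E
```

```text
0.4188 -0.3675 0.0247 ft_force: [0.9, 1.4, -1.2]
0.4223 -0.3711 0.1336 ft_force: [1.0, -0.5, 1.2]
0.5225 -0.3824 0.1824 ft_force: [-0.1, -0.1, -2.7]
scene [ 0.694 -0.458  0.022] 0.92
scene [ 0.62  -0.287  0.091] 0.91
scene [ 0.687 -0.378  0.022] 0.85
scene [ 0.731 -0.295  0.027] 0.81
scene [0.733 0.296 0.192] 0.33
wrist [ 0.62  -0.284  0.095] 0.8
wrist [ 0.727 -0.293  0.021] 0.77
wrist [ 0.693 -0.461  0.024] 0.64
wrist [ 0.681 -0.377  0.024] 0.63
t 45.98 p [ 0.5172 -0.3824  0.1846] x [0.148 0.989 0.   ] z [-0.001  0.001 -1.   ] F [0.6 0.7 0.5] op 0.0724 q [-0.72  0.27  1.41 -0.    1.46 -0.57]
shift [1.094 0.865 0.245] turn [-0.001 -0.    -0.004]
```

```bash
. ./g.sh
python3 -m inch '.3 .25 0 0 0 0 -.7;.6 .5 0 0 0 0 -.7;.9 .8 0 0 0 0 -.7;1 .87 0 0 0 0 -.7;1 .87 0 0 0 0 -.7' | g 0
python3 -m inch '.09 0 0 0 0 0 -.7;.09 0 .3 0 0 0 -.7;.09 0 .5 0 0 0 -.7;.09 0 .5 0 0 0 -.7;.09 0 .5 0 0 0 -.7' | g 0
python3 - <<'E'
from h import *
to([.620,-.287,.088],np.radians(171.8))
E
```

```text
0.6203 -0.2938 0.1861 ft_force: [-0.2, -0.9, -0.6]
0.6179 -0.288 0.1342 ft_force: [-0.7, -0.5, -0.5]
t 46.82 p [ 0.6179 -0.288   0.1342] x [0.15  0.989 0.001] z [-0.003  0.001 -1.   ] F [-0.7 -0.5 -0.5] op 0.0726 q [-0.51  0.41  1.34 -0.    1.4  -0.36]
shift [0.013 0.021 0.462] turn [-0.002 -0.001 -0.005]
```

```bash
. ./g.sh
python3 -m inch '.01 .02 .3 0 0 0 -.7;.01 .02 .46 0 0 0 -.7;.01 .02 .46 0 0 0 -.7;.01 .02 .46 0 0 0 -.7' | g 0
python3 -m inch '0 0 0 0 0 0 1;0 0 0 0 0 0 1;0 0 0 0 0 0 1;0 0 0 0 0 0 1;0 0 0 0 0 0 1'
python3 -m inch '0 0 -.3 0 0 0 1;0 0 -.6 0 0 0 1;0 0 -.9 0 0 0 1;0 0 -.9 0 0 0 1;0 0 -.9 0 0 0 1'
python3 - <<'E'
from h import *
to([.4293,-.2986,.12],np.radians(171.8))
E
```

```text
0.6218 -0.2876 0.0903 ft_force: [-0.1, 0.1, 1.1]
time: 47.57
tool_pos: [0.6239, -0.2881, 0.0925]
orientation: [0.758, 0.652, 0.001, 0.002]
ft_force: [-1.0, 0.6, 7.2]
opening: 0.0421
finger_force: 61.4
time: 47.98
tool_pos: [0.6243, -0.2881, 0.1841]
orientation: [0.758, 0.653, 0.001, 0.004]
ft_force: [0.2, -0.7, -0.9]
opening: 0.0428
finger_force: 61.0
t 47.98 p [ 0.6243 -0.2881  0.1841] x [ 0.148  0.989 -0.003] z [ 0.007 -0.004 -1.   ] F [ 0.2 -0.7 -0.9] op 0.0428 q [-0.51  0.38  1.28 -0.    1.47 -0.36]
shift [-0.391 -1.918  0.629] turn [ 0.004  0.002 -0.004]
```

```bash
. ./g.sh
python3 -m inch '-.1 -.35 0 0 0 0 1;-.2 -.7 0 0 0 0 1;-.2 -.96 0 0 0 0 1;-.2 -.96 0 0 0 0 1' | g 0
python3 -m inch '-.1 -.35 0 0 0 0 1;-.19 -.7 .2 0 0 0 1;-.19 -.96 .5 0 0 0 1;-.19 -.96 .65 0 0 0 1;-.19 -.96 .65 0 0 0 1' | g 0
python3 -m inch '0 0 .3 0 0 0 1;0 0 .6 0 0 0 1;0 0 .75 0 0 0 1;0 0 .75 0 0 0 1;0 0 .75 0 0 0 1' | g 0
python3 - <<'E'
from h import *
to([.4293,-.2986,.028],np.radians(171.8)); save('wrist','w10')
E
```

```text
0.5191 -0.2916 0.1766 ft_force: [0.3, 0.3, -1.4]
0.4225 -0.2945 0.1089 ft_force: [-0.5, 0.3, -0.6]
0.4273 -0.2971 0.0397 ft_force: [-0.0, -0.5, -0.4]
t 49.15 p [ 0.4273 -0.2971  0.0397] x [0.148 0.989 0.   ] z [-0.  0. -1.] F [-0.  -0.5 -0.4] op 0.0426 q [-0.71  0.1   1.89  0.    1.15 -0.56]
shift [-0.012  0.022  0.117] turn [-0.    -0.    -0.003]
```

View pics/w10.png

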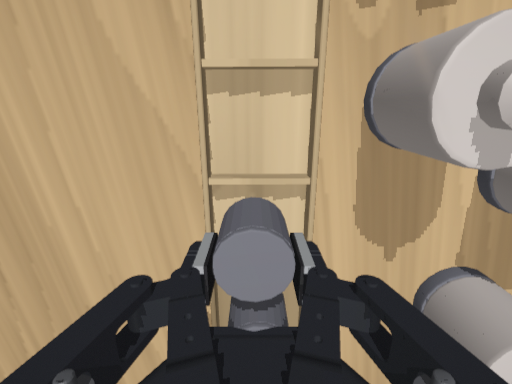

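The held cap is centred between the walls (u 210–308, partition at row 181), and the first cap stands behind it. Lowering.

```bash
. ./g.sh
python3 -m inch '-.01 .02 .06 0 0 0 1;-.01 .02 .11 0 0 0 1;-.01 .02 .13 0 0 0 1;-.01 .02 .13 0 0 0 1' | g 0
python3 -m inch '0 0 .01 0 0 0 1;0 0 .01 0 0 0 1;0 0 .01 0 0 0 1' | g 0
python3 -m inch '0 0 .01 0 0 0 1;0 0 .01 0 0 0 1;0 0 .01 0 0 0 1' | g 0
```

```text
0.4289 -0.2987 0.0266 ft_force: [0.1, 0.1, -0.0]
0.4289 -0.2987 0.0265 ft_force: [-2.7, 1.4, 8.9]
0.4289 -0.2987 0.0264 ft_force: [-5.7, 4.9, 17.3]
```

```bash
. ./g.sh
python3 -m inch '0 0 -.02 0 0 0 1;0 0 -.02 0 0 0 -.5;0 0 -.02 0 0 0 -.5;0 0 -.02 0 0 0 -.5;0 0 -.02 0 0 0 -.5' | g 0
python3 -m inch '0 0 -.3 0 0 0 -.7;0 0 -.6 0 0 0 -.7;0 0 -1 0 0 0 -.7;0 0 -1 0 0 0 -.7' | g 0
python3 -m inch '0 0 -.3 0 0 0 -.7;0 0 -.6 0 0 0 -.7;0 0 -.8 0 0 0 -.7;0 .4 -.8 0 0 0 -.7;0 .9 -.8 0 0 0 -.7' | g 0
python3 - <<'E'
from h import *
im=save('top','t4'); a=cv2.resize(im[120:270,220:420,::-1],None,fx=4,fy=4); cv2.imwrite('pics/t4c.png',a)
# light: grey-blue cap A by mark_of and shape near expected spot
for d in r.mark_of('top','bottle0_mid')+r.mark_of('scene','bottle0_mid'): print(np.round(d['position'],3),round(d['confidence'],2))
for d in r.mark_of('top','cap0_mid')+r.mark_of('scene','cap0_mid'): print(np.round(d['position'],3),round(d['confidence'],2))
to([.705,-.207,.20],np.radians(171.8))
E
```

```text
0.4283 -0.2982 0.026 ft_force: [0.1, -1.0, 0.5]
0.432 -0.3014 0.1345 ft_force: [0.8, -1.6, 2.2]
0.5103 -0.3118 0.2097 ft_force: [0.4, -0.6, 1.5]
[ 0.623 -0.291  0.034] 0.6
[ 0.618 -0.285  0.034] 0.69
[ 0.732 -0.291  0.023] 0.67
[ 0.427 -0.3    0.022] 0.59
[ 0.694 -0.458  0.022] 0.92
[ 0.62  -0.287  0.091] 0.91
[ 0.687 -0.378  0.022] 0.85
[ 0.731 -0.295  0.027] 0.81
[0.733 0.296 0.192] 0.33
t 51.45 p [ 0.5088 -0.3102  0.2052] x [0.148 0.989 0.001] z [-0.002  0.001 -1.   ] F [-0.4  0.4 -0.4] op 0.0728 q [-0.63  0.13  1.53 -0.    1.48 -0.48]
shift [1.311 1.788 0.049] turn [-0.001 -0.    -0.003]
```

View pics/t4c.png

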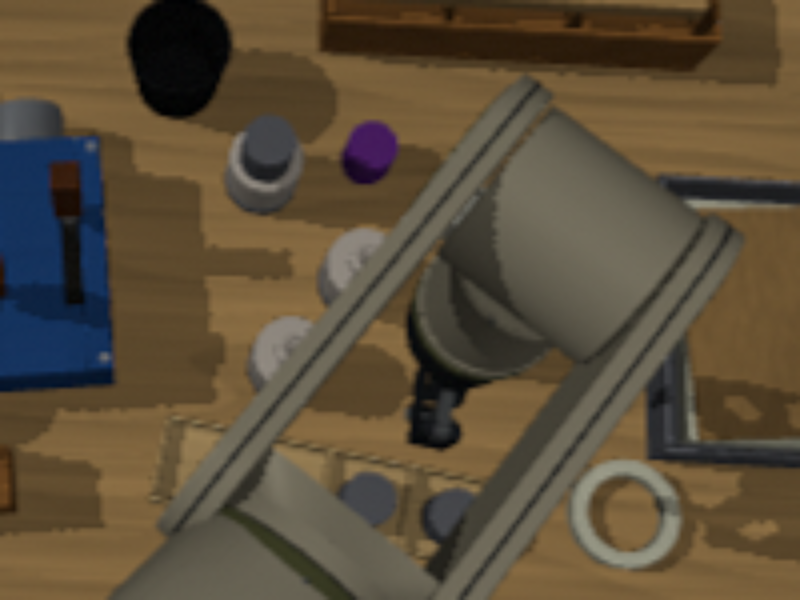

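Both caps stand in the rack, at crop (370,500) and (450,515), and bottle A is unchanged at (265,165). I've used up the viewing allowance (one over, in fact), so I work from numbers from here on.

```bash
. ./g.sh
python3 -m inch '.2 .3 0 0 0 0 -.7;.4 .6 0 0 0 0 -.7;.65 .9 0 0 0 0 -.7;.65 .9 0 0 0 0 -.7' | g 0
python3 -m inch '.2 .3 0 0 0 0 -.7;.4 .6 0 0 0 0 -.7;.66 .89 0 0 0 0 -.7;.66 .89 0 0 0 0 -.7;.66 .89 0 0 0 0 -.7' | g 0
python3 -m inch '0 0 0 0 0 0 -.7;0 0 0 0 0 0 -.7' | g 0
python3 - <<'E'
from h import *
I=cam('wrist'); im=save('wrist','w11')
g=proj('wrist',[[.705,-.207,.118]],I)[0]; print(g)
old=cv2.imread('pics/w7.png'); print('cap colour',old[186,255],'now',cv2.imread('pics/w11.png')[int(g[1]),int(g[0])])
b=cv2.imread('pics/w11.png').astype(int); m=((b[:,:,0]-b[:,:,2]>5)&(b.sum(2)<420)&(b.sum(2)>180)).astype(np.uint8)
n,l,S,c=cv2.connectedComponentsWithStats(m)
for k in range(1,n):
    if S[k,4]>400: print(S[k].tolist(),c[k].round(1), ray('wrist',[c[k]],.118,I).round(3))
for n in('cap0_mid','bottle0_mid'):
  for d in r.mark_of('wrist',n): print(n,np.round(d['position'],3),round(d['confidence'],2))
to([.705,-.207,.088],np.radians(171.8))
E
```

```text
0.6112 -0.2557 0.2065 ft_force: [0.6, -1.2, -0.0]
0.706 -0.2061 0.2058 ft_force: [0.7, 0.2, -0.5]
0.7047 -0.2086 0.2074 ft_force: [-1.1, -0.5, 0.8]
[252.25340982 194.60174785]
cap colour [128 120 120] now [150 141 140]
[0, 0, 243, 89, 12640] [112.5  35. ] [[ 0.618 -0.062  0.118]]
[267, 209, 35, 44, 1127] [284.  231.7] [[ 0.73  -0.249  0.118]]
[47, 242, 46, 41, 668] [ 72.2 254.9] [[ 0.518 -0.243  0.118]]
cap0_mid [ 0.43  -0.3    0.026] 0.81
cap0_mid [ 0.695 -0.463  0.023] 0.63
cap0_mid [ 0.732 -0.296  0.024] 0.62
bottle0_mid [ 0.622 -0.286  0.036] 0.88
bottle0_mid [ 0.793 -0.12   0.002] 0.32
t 52.52 p [ 0.7049 -0.2087  0.2074] x [ 0.15   0.989 -0.   ] z [ 0.001 -0.001 -1.   ] F [-0.2  0.6 -0.5] op 0.0728 q [-0.36  0.51  1.07 -0.    1.56 -0.21]
shift [ 0.017 -0.003  1.194] turn [ 0.001  0.    -0.005]
```

Run:
```python
from h import *
b=cv2.imread('pics/w11.png'); I=cam('wrist')
m=np.zeros((386,514),np.uint8); cv2.floodFill(b.copy(),m,(252,190),1,(14,14,14),(14,14,14),4|cv2.FLOODFILL_FIXED_RANGE)
v,u=np.nonzero(m[1:-1,1:-1]); print(len(u),u.min(),u.max(),v.min(),v.max())
print(ray('wrist',[[(u.min()+u.max())/2,(v.min()+v.max())/2]],.118,I))
print(proj('wrist',[[.705+.022*np.cos(t),-.207+.022*np.sin(t),.118] for t in np.arange(0,6.2,1.57)],I).round(0).tolist())
print(b[150:260:6,252].tolist()); print(b[190,200:310:6].tolist())
```

```text
1628 232 277 164 208
[[ 0.70852312 -0.19911924  0.118     ]]
[[276.0, 191.0], [248.0, 172.0], [229.0, 198.0], [255.0, 216.0]]
[[220, 224, 231], [118, 110, 110], [118, 109, 110], [152, 143, 142], [152, 143, 141], [150, 142, 141], [150, 141, 141], [150, 141, 140], [150, 141, 140], [149, 140, 140], [97, 132, 157], [97, 133, 158], [100, 136, 162], [102, 140, 165], [105, 143, 169], [107, 144, 171], [106, 143, 169], [105, 142, 168], [105, 142, 169]]
[[109, 146, 173], [111, 150, 176], [132, 175, 202], [144, 189, 218], [139, 183, 212], [145, 190, 219], [150, 141, 140], [150, 141, 140], [150, 141, 140], [150, 141, 140], [149, 141, 140], [150, 141, 140], [150, 141, 140], [190, 193, 199], [138, 182, 210], [102, 139, 165], [98, 134, 160], [97, 133, 158], [99, 136, 161]]
```

The wrist view refines cap A to (.7085,-.199).

```bash
. ./g.sh
python3 -m inch '.1 .02 0 0 0 0 -.7;.1 .02 .3 0 0 0 -.7;.1 .02 .6 0 0 0 -.7;.1 .02 .7 0 0 0 -.7' | g 0
python3 -m inch '0 0 .3 0 0 0 -.7;0 0 .49 0 0 0 -.7;0 0 .49 0 0 0 -.7;0 0 .49 0 0 0 -.7' | g 0
python3 -m inch '0 0 0 0 0 0 1;0 0 0 0 0 0 1;0 0 0 0 0 0 1;0 0 0 0 0 0 1;0 0 0 0 0 0 1'
python3 -m inch '0 0 -.3 0 0 0 1;0 0 -.6 0 0 0 1;0 0 -.9 0 0 0 1;0 0 -.9 0 0 0 1;0 0 -.9 0 0 0 1'
python3 - <<'E'
from h import *
to([.4395,-.230,.12],np.radians(171.8))
to([.4495,-.160,.12],np.radians(171.8))
E
```

```text
0.7069 -0.1966 0.1313 ft_force: [-1.3, -0.3, -1.4]
0.708 -0.1974 0.0862 ft_force: [-0.1, -0.1, -0.5]
time: 53.6
tool_pos: [0.711, -0.1986, 0.0908]
orientation: [0.758, 0.652, 0.001, 0.002]
ft_force: [1.0, -0.8, 7.4]
opening: 0.0425
finger_force: 61.4
time: 54.02
tool_pos: [0.7114, -0.1987, 0.1826]
orientation: [0.758, 0.652, 0.002, 0.003]
ft_force: [-0.6, 0.1, -0.4]
opening: 0.0431
finger_force: 61.0
t 54.02 p [ 0.7114 -0.1987  0.1826] x [ 0.149  0.989 -0.002] z [ 0.007 -0.003 -1.   ] F [-0.6  0.1 -0.4] op 0.0431 q [-0.34  0.52  1.1  -0.    1.51 -0.19]
shift [-0.712 -2.647  0.606] turn [ 0.005  0.001 -0.004]
t 54.02 p [ 0.7114 -0.1987  0.1826] x [ 0.149  0.989 -0.002] z [ 0.007 -0.003 -1.   ] F [-0.6  0.1 -0.4] op 0.0431 q [-0.34  0.52  1.1  -0.    1.51 -0.19]
shift [-0.005 -2.652  0.605] turn [ 0.005  0.001 -0.004]
```

```bash
. ./g.sh
python3 -m inch '0 -.35 0 0 0 0 1;0 -.7 0 0 0 0 1;0 -.9 0 0 0 0 1' | g 0
python3 -m inch '0 -.35 0 0 0 0 1;0 -.7 0 0 0 0 1;0 -.9 0 0 0 0 1' | g 0
python3 -m inch '0 -.35 0 0 0 0 1;0 -.7 .2 0 0 0 1;0 -.86 .5 0 0 0 1;0 -.86 .6 0 0 0 1;0 -.86 .6 0 0 0 1' | g 0
python3 -m inch '0 0 .3 0 0 0 1;0 0 .6 0 0 0 1;0 0 .7 0 0 0 1;0 0 .7 0 0 0 1;0 0 .7 0 0 0 1' | g 0
python3 - <<'E'
from h import *
I=cam('wrist'); to([.4495,-.160,.028],np.radians(171.8)); b=save('wrist','w12')
# rack side walls: column profile ahead of cap at a few rows (w10 walls at row 190: ~207 and ~310)
ref=cv2.imread('pics/w10.png')[:,:,1].astype(int); now=b[:,:,1].astype(int)
for row in (160,195): print(row,'ref',ref[row,196:222].tolist(),ref[row,296:326].tolist()); print('now',now[row,196:222].tolist(),now[row,296:326].tolist())
print('col ref',ref[165:200,257].tolist()); print('col now',now[165:215,257].tolist())
c=np.array([.4355,-.265]); X=np.array([.9895,-.1444]); Y=np.array([.1444,.9895])
print(proj('wrist',[[*(c+a*X+q*Y),.019] for a in(-.037,.037) for q in (.142,.105)],I).round(0).tolist())
E
```

```text
0.6167 -0.1837 0.1745 ft_force: [-0.2, 1.3, -0.5]
0.5276 -0.1703 0.1757 ft_force: [0.4, 0.0, -0.6]
0.4431 -0.1571 0.1136 ft_force: [-0.4, -0.5, -0.2]
0.4468 -0.1586 0.048 ft_force: [0.9, -0.1, 0.4]
t 55.35 p [ 0.4468 -0.1586  0.048 ] x [0.148 0.989 0.   ] z [-0.  0. -1.] F [ 0.9 -0.1  0.4] op 0.0431 q [-0.45 -0.04  2.01  0.    1.17 -0.3 ]
shift [-0.01   0.029  0.2  ] turn [-0.    -0.    -0.004]
160 ref [166, 166, 165, 164, 154, 158, 165, 165, 163, 152, 121, 77, 81, 90, 134, 177, 178, 177, 176, 174, 174, 173, 173, 174, 174, 173] [190, 189, 189, 188, 187, 185, 184, 184, 182, 181, 180, 172, 86, 88, 86, 90, 119, 152, 166, 164, 162, 151, 138, 157, 155, 157, 162, 167, 171, 171]
now [165, 165, 165, 165, 166, 167, 167, 167, 167, 165, 164, 163, 163, 164, 166, 167, 167, 167, 166, 168, 171, 174, 176, 177, 178, 178] [160, 160, 162, 163, 163, 164, 163, 163, 162, 161, 160, 160, 161, 163, 166, 168, 167, 167, 166, 167, 169, 170, 171, 172, 172, 169, 131, 130, 129, 129]
195 ref [155, 156, 156, 155, 156, 155, 154, 145, 161, 165, 162, 155, 129, 75, 80, 86, 115, 141, 143, 143, 143, 143, 142, 142, 142, 14
[... 224 characters left out ...]
 170, 143, 85, 88, 97, 132, 141, 139, 138, 137, 135, 134] [153, 152, 150, 149, 148, 147, 147, 144, 118, 95, 94, 96, 125, 162, 174, 176, 173, 154, 158, 156, 156, 157, 163, 168, 173, 173, 173, 174, 173, 172]
col ref [171, 171, 171, 171, 170, 170, 170, 170, 162, 145, 137, 135, 136, 155, 169, 170, 169, 169, 169, 153, 130, 130, 130, 130, 130, 129, 129, 129, 129, 129, 129, 129, 114, 94, 94]
col now [170, 170, 170, 171, 161, 159, 152, 137, 141, 142, 152, 172, 180, 177, 169, 150, 139, 146, 146, 145, 145, 146, 146, 145, 145, 146, 145, 146, 146, 145, 169, 186, 186, 186, 186, 186, 186, 170, 129, 98, 98, 97, 97, 97, 97, 98, 98, 97, 98, 98]
[[203.0, 176.0], [206.0, 227.0], [313.0, 176.0], [310.0, 226.0]]
```

The wall positions match the previous placement. Lowering.

```bash
. ./g.sh
python3 -m inch '-.01 .02 .1 0 0 0 1;-.01 .02 .17 0 0 0 1;-.01 .02 .2 0 0 0 1;-.01 .02 .2 0 0 0 1' | g 0
python3 -m inch '0 0 .01 0 0 0 1;0 0 .01 0 0 0 1;0 0 .01 0 0 0 1' | g 0
python3 -m inch '0 0 .01 0 0 0 1;0 0 .01 0 0 0 1;0 0 .01 0 0 0 1' | g 0
```

```text
0.4473 -0.1594 0.0265 ft_force: [-0.6, 0.9, -0.2]
0.448 -0.1598 0.0265 ft_force: [0.9, 0.4, -0.6]
0.4479 -0.1597 0.0254 ft_force: [-0.2, -0.6, -0.4]
```

```bash
. ./g.sh
python3 -m inch '0 0 .01 0 0 0 1;0 0 .01 0 0 0 1;0 0 .01 0 0 0 1' | g 0
python3 -m inch '0 0 .01 0 0 0 1;0 0 .01 0 0 0 1;0 0 .01 0 0 0 1' | g 0
```

```text
0.4481 -0.1598 0.0248 ft_force: [-3.7, 0.2, 5.9]
0.4482 -0.1598 0.0247 ft_force: [-8.1, 4.4, 16.4]
```

```bash
. ./g.sh
python3 -m inch '0 0 -.02 0 0 0 1;0 0 -.02 0 0 0 -.5;0 0 -.02 0 0 0 -.5;0 0 -.02 0 0 0 -.5;0 0 -.02 0 0 0 -.5' | g 0
python3 -m inch '0 0 -.3 0 0 0 -.6;0 0 -.6 0 0 0 -.6;0 0 -1 0 0 0 -.6;0 0 -1 0 0 0 -.6' | g 0
python3 -m inch '0 0 -.3 0 0 0 -.6;0 0 -.6 0 0 0 -.6;0 0 -1 0 0 0 -.6;0 0 -1 0 0 0 -.6;0 0 -1 0 0 0 -.6' | g 0
python3 -m inch '-.3 0 0 0 0 0 -.6;-.6 0 0 0 0 0 -.6;-1 -.3 0 0 0 0 -.6;-1 -.5 0 0 0 0 -.6;-1 -.5 0 0 0 0 -.6' | g 0
python3 - <<'E'
from h import *
st()
for c in ('scene','top','wrist'):
  save(c,c+'_end')
  for n in ('cap0_mid','bottle0_mid','lens','turntable_mid','rod0_grip','pot','taperoll','paintjar','offcut','scissors'):
    print(c,n,[(np.round(d['position'],3).tolist(),round(d['confidence'],2)) for d in r.mark_of(c,n)])
# colour of the rack compartments' caps in scene view
b=cv2.imread('pics/scene_end.png'); 
for q in (.105,.035,-.035,-.105):
    P=[.435+.1444*q,-.265+.9895*q]; uv=proj('scene',[[*P,.052],[*P,.028]]).round().astype(int); print(q,uv.tolist(),[b[v,u].tolist() for u,v in uv])
E
```

```text
0.4477 -0.1596 0.025 ft_force: [-0.2, 1.1, -0.3]
0.452 -0.1617 0.1332 ft_force: [1.6, -0.8, 0.8]
0.4497 -0.1606 0.2285 ft_force: [-0.0, -0.2, -0.3]
0.3797 -0.2522 0.2231 ft_force: [-1.1, 0.9, -0.8]
t 58.32 p [ 0.3797 -0.2522  0.2231] x [0.152 0.988 0.001] z [-0.004  0.002 -1.   ] F [-1.1  0.9 -0.8] op 0.0683 q [-0.7  -0.26  1.88 -0.    1.53 -0.55]
scene cap0_mid [([0.686, -0.379, 0.022], 0.89), ([0.733, -0.298, 0.023], 0.73), ([0.694, -0.461, 0.022], 0.63), ([0.539, 0.243, 0.195], 0.53), ([0.431, -0.302, 0.026], 0.49)]
scene bottle0_mid [([0.618, -0.284, 0.034], 0.59)]
scene lens [([0.541, 0.246, 0.197], 0.93), ([0.618, -0.286, 0.038], 0.43)]
scene turntable_mid [([0.54, 0.244, 0.038], 0.59)]
scene rod0_grip [([0.653, -0.043, 0.135], 0.73), ([0.584, -0.393, 0.036], 0.27)]
scene pot [([0.325, 0.173, 0.002], 0.31)]
scene taperoll [([0.435, -0.513, -0.0], 0.7), ([0.436, -0.264, 0.004], 0.24)]
scene paintjar [([0.768, 0.143, -0.003], 0.75), ([0.606, -0.012, -0.002], 0.49)]
scene offcut [([0.325, 0.178, 0.002], 0.9)]
scene scissors [([0.409, 0.354, 0.002], 0.61)]
top cap0_mid [([0.686, -0
[... 526 characters left out ...]
-0.001], 0.82)]
top scissors [([0.404, 0.356, 0.001], 0.93)]
wrist cap0_mid [([0.696, -0.462, 0.025], 0.96), ([0.429, -0.296, 0.03], 0.89), ([0.681, -0.375, 0.022], 0.82)]
wrist bottle0_mid [([0.619, -0.289, 0.033], 0.83)]
wrist lens []
wrist turntable_mid [([0.429, -0.298, 0.03], 0.68)]
wrist rod0_grip [([0.427, -0.298, 0.029], 0.52)]
wrist pot []
wrist taperoll [([0.433, -0.512, 0.001], 0.64)]
wrist paintjar []
wrist offcut []
wrist scissors []
0.105 [[226, 211], [226, 218]] [[105, 97, 95], [68, 65, 63]]
0.035 [[203, 216], [203, 222]] [[92, 124, 146], [115, 149, 172]]
-0.035 [[179, 221], [180, 227]] [[107, 97, 94], [71, 66, 65]]
-0.105 [[155, 225], [156, 232]] [[105, 97, 95], [69, 64, 63]]
```

```bash
python3 -c "
from plant import r
print(r.hand_in())"
```

```text
the job is handed in; nothing more can be done
None
```

I handed the job in at about 60 s on the robot's clock: both rods are home, the lens is centred over the turntable to within about 5 mm, and the three caps stand in their own rack compartments. No verdict came back; my last check of the caps was by pixel colour only, I did not recheck the second rod or three of the bottles at the end, and I viewed 15 pictures, one over the limit of 14.

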